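# Swap transit caps for matching lids on sensor housings

### The job

Close up the sensor housings: swing the swivel cover on the grey return box aside to free its port, lift every black transit cap off its housing and put it through the port into the box. Then see that each of the four housings, standing upright on the bench, wears the metal lid of its own shape and size, fully seated, and that the box's cover is swung back fully shut; do not disturb the marker, cutter and tweezers.

Things in the scene. Friction and masses are not known exactly. Their poses are not given: they have to be found in the camera images.
- housing_large: Open-topped steel sensor housing, round, 60 mm diameter, 36 mm high, wall 4 mm, floor 5 mm; a small cable gland stands 8 mm out of its -x side. Loose, 0.4 kg. Origin: centre of its underside, z up. Its lid is lid_large; it fits at any yaw.
- housing_small: Open-topped steel sensor housing, round, 44 mm diameter, 36 mm high, wall 4 mm, floor 5 mm; a small cable gland stands 8 mm out of its -x side. Loose, 0.4 kg. Origin: centre of its underside, z up. Its lid is lid_small; it fits at any yaw.
- housing_square: Open-topped steel sensor housing, square, 52 x 52 mm, 36 mm high, wall 4 mm, floor 5 mm; a small cable gland stands 8 mm out of its -x side. Loose, 0.4 kg. Origin: centre of its underside, z up. Its lid is lid_square; it fits with its axes along the housing's, at any quarter turn.
- housing_oblong: Open-topped steel sensor housing, rectangular, 72 mm along its x by 40 mm along its y, 36 mm high, wall 4 mm, floor 5 mm; a small cable gland stands 8 mm out of its -x side. Loose, 0.4 kg. Origin: centre of its underside, z up. Its lid is lid_oblong; it fits with its x along the housing's x, either way round.
- lid_large: Steel lid for housing_large, 70 g: 4 mm flange, round, 60 mm diameter, over a 6 mm deep skirt with 2.5 mm play all round in the mouth; upright bar grip 30 mm long (x), 12 mm thick (y), 22 mm above the flange. Starts skirt-down on the bench. Origin: centre of the skirt's underside, z up; flange top at 10 mm, grip top at 32 mm. Seated: origin 30 mm above the housing's origin.
- lid_small: Steel lid for housing_small, 70 g: 4 mm flange, round, 44 mm diameter, over a 6 mm deep skirt with 2.5 mm play all round in the mouth; upright bar grip 30 mm long (x), 12 mm thick (y), 22 mm above the flange. Starts skirt-down on the bench. Origin: centre of the skirt's underside, z up; flange top at 10 mm, grip top at 32 mm. Seated: origin 30 mm above the housing's origin.
- lid_square: Steel lid for housing_square, 70 g: 4 mm flange, square, 52 x 52 mm, over a 6 mm deep skirt with 2.5 mm play all round in the mouth; upright bar grip 30 mm long (x), 12 mm thick (y), 22 mm above the flange. Starts skirt-down on the bench. Origin: centre of the skirt's underside, z up; flange top at 10 mm, grip top at 32 mm. Seated: origin 30 mm above the housing's origin.
- lid_oblong: Steel lid for housing_oblong, 70 g: 4 mm flange, rectangular, 72 mm along its x by 40 mm along its y, over a 6 mm deep skirt with 2.5 mm play all round in the mouth; upright bar grip 30 mm long (x), 12 mm thick (y), 22 mm above the flange. Starts skirt-down on the bench. Origin: centre of the skirt's underside, z up; flange top at 10 mm, grip top at 32 mm. Seated: origin 30 mm above the housing's origin.
- cap_large: Black plastic transit cap, 30 g, lying loose on housing_large at the start; absent in some starts (the housing then stands open). A 4 mm flange, round, 60 mm diameter, over a 6 mm deep skirt; on top a round knob, 16 mm in diameter and 16 mm high. Origin: centre of the skirt's underside; z up; flange top at z = 10 mm, knob top at 26 mm.
- cap_small: Black plastic transit cap, 30 g, lying loose on housing_small at the start; absent in some starts (the housing then stands open). A 4 mm flange, round, 44 mm diameter, over a 6 mm deep skirt; on top a round knob, 16 mm in diameter and 16 mm high. Origin: centre of the skirt's underside; z up; flange top at z = 10 mm, knob top at 26 mm.
- cap_square: Black plastic transit cap, 30 g, lying loose on housing_square at the start; absent in some starts (the housing then stands open). A 4 mm flange, square, 52 x 52 mm, over a 6 mm deep skirt; on top a round knob, 16 mm in diameter and 16 mm high. Origin: centre of the skirt's underside; z up; flange top at z = 10 mm, knob top at 26 mm.
- cap_oblong: Black plastic transit cap, 30 g, lying loose on housing_oblong at the start; absent in some starts (the housing then stands open). A 4 mm flange, rectangular, 72 mm along its x by 40 mm along its y, over a 6 mm deep skirt; on top a round knob, 16 mm in diameter and 16 mm high. Origin: centre of the skirt's underside; z up; flange top at z = 10 mm, knob top at 26 mm.
- return_box: Grey return box for transit caps, fixed to the bench: 130 x 130 mm, 85 mm high, walls 4 mm, hollow, with a square port 90 x 90 mm in the middle of its 4 mm top. Origin: centre of its underside; x away from the robot, y left (turned by up to 0.2 rad), z up.
- port (a point): Centre of the return box's port, at the level of its top face (85 mm above the bench).
- cover (a joint): Swivel of the flat cover on the return box: steel plate 114 x 114 x 4 mm just above the top, on one pivot screw in the box's far left corner. 0 = port covered; grows (rad) as it swings clockwise seen from above, its knob going from the box's front to its left; end stop 1.75. From 1.5 rad the port is wholly free. Stays where it is left (about 1 N at the knob).
- cover_knob (a point): Centre of the top of the cover's upright knob: black, 16 mm diameter, 25 mm high above the cover plate, 90 mm from the pivot, moves with the cover; its top is 116 mm above the bench.
- cover_pivot (a point): Point on the vertical axis of the cover's pivot screw, 53 mm in x and 53 mm in y from the box's centre (box frame), 87 mm above the bench.
- marker: Black felt marker, 126 mm, lying on the bench; a bystander. Origin: centre of its underside.
- cutter: Flush cutter with black grips, 112 x 43 mm, lying on the bench; a bystander. Origin: centre of its underside.
- tweezers: Fine metal tweezers, 121 mm, lying on the bench; a bystander. Origin: centre of its underside.
Mind the look-alikes: they are no part of the job. What is shaped like the housing_large but pink is not meant.

How it is judged:
By the outcome, as a careful person would: the job done as asked, in the order asked, and still so for the second after the job is handed in, with the robot touching nothing.
Of cap_large, cap_small, cap_square, cap_oblong only 2 to 3 are there at a start; the rules pass over those that are not, and their reading is None.
At some moment in a run one of housing_large, housing_small, housing_square, housing_oblong, lid_large, lid_small, lid_square, lid_oblong may be knocked a few centimetres aside while the robot is not near it.
It also fails if it takes over 210 s, if anything falls off the work surface, if the arm or the gripper's body presses on something with over 40 N, if the wrist force passes 120 N, or if a joint passes its speed limit or range.

### The arm

A 7-joint arm with a two-finger parallel gripper is mounted at the origin on a cart in front of the work surface, level with it; the furniture and walls round the work are solid. World frame = base frame: x ahead of the robot, y to its left, z up, the work surface at z = 0. Lengths are in m, angles in rad, forces in N, time in s.
With the tool pointing down it reaches from about 0.4 to 0.925 m from the base axis. Payload 4.1 kg.
Tool frame: the origin (TCP) lies between the finger pads; the fingertips stand 25 mm ahead of it and the grasp point (between the pads) lies 6 mm ahead of it (r.tip_extent is the distance from the TCP to the fingertips, in m); x points along the fingers, y is the direction in which the jaws open and shut, and the axes are right-handed (so a half turn about x gives the same grasp; the last joint's range is limited). The gripper opens to 85 mm and grips with 20 to 120 N. Pads are 22 mm wide; open, the fingers measure 114 mm over their backs; the gripper's body (76 mm by 85 mm) begins 54 mm behind the grasp point. The pads swing forward as they close: fully open they stand 13 mm farther back than shut.
Start: joints at [1.219, 0.398, 0.045, 1.537, -0.019, 1.207, -0.051], TCP at [0.163, -0.629, 0.256] pointing down, gripper open.
Joint ranges: [-2.82, 2.82], [-0.49, 2.23], [-1.37, 1.46], [0, 2.46], [-1.36, 4.5], [0.23, 2], [-2.94, 2.94]. Speed limits (rad/s): [2.57, 2.57, 3.14, 3.14, 3.14, 3.14, 3.14].

### API

Orientations are given as [roll, pitch, yaw] about the fixed x, y, z axes, in that order (R = Rz(yaw) Ry(pitch) Rx(roll)).
In Python, from workcell import r, optics gives the robot as it stands.
- The arm moves only by the tool jog_arm, never from a script. Its argument "commands" is a list of rows, each a list of 7 numbers: the shift along the tool's x, y, z in m, then the turn, a rotation vector about the tool's x, y, z in degrees, then the opening, from 0 (shut) to 1 (fully open). In form: [[x, y, z, wx, wy, wz, grip], ...]. A call has 1 to 5 rows; each row shifts and turns the commanded pose from where the row before left it, along the tool's axes as they then stand; what a row does not reach is not made up. A row lasts 1/8 s, in which the tool goes at most 62.5 mm and 10.7 degrees, less where a joint would pass 70% of its speed; a pose out of reach is approached as far as the arm can. A call is refused whole if a number of a shift passes 0.0625 or a number of a turn 10.7, either way. A call with a gripper value outside its range is refused whole. The fingers move at their own pace and stop on an object; "grip_force" is the grip in N (left out, the last holds). Time passes only in rows, so rows that do not move let the fingers close. It gives the time, the measured TCP pose, the force and the opening at its end, in the units of the state.
- r.get_state(): the state, without advancing time (a new reading comes with each control period).
- optics.capture(name): name is "side" or "top"; returns a dict with "frame" (420x560x3 uint8, red, green, blue), "camera_matrix" (3x3 intrinsics, pixels), "k1" (the pictures are not rectified: a ray, as slopes to the right and down, at radius r is drawn at 1 + k1 r^2 times it, then the intrinsics apply), "T" (4x4, takes a point from camera to world coordinates). Camera axes: x right, y down, z forward; pixel columns grow to the right and rows downward; lengths in m; the calibration is good to about 2 mm. A picture is of the moment at which its call begins. There is no depth.
- r.sign_off(): hands the job in, once; it reports no verdict.
The state is a dict: "time_s": time; "joint_pos": joint angles; "qd": joint speeds; "effort": joint torques, N m; "position": TCP position; "ee_rot": TCP orientation; "contact_force": force on the tool from outside, world axes, zero at the start; "ft_torque": the same for the moment, N m; "grip_width": opening from 0.0 (shut) to 1.0 (fully open).
Only numpy, scipy, OpenCV 4.12 (cv2) and the standard library are available. Lean on these libraries where they do the work, as an engineer would, in place of code of your own. Each camera call takes 0.05 s, during which the arm holds its last target.

## Working session

There is one attempt and no reset: what is moved stays moved. The work goes in short steps, Python scripts to look and compute and a tool call to move; the robot and the scene stay as the last step left them, time stands still between calls to the robot, and variables do not carry over. Pictures are saved under pics/ and viewed, and the job is handed in when it is done.

Besides the shell and the picture viewer there is one more tool, called after ">>>" as name([rows], argument=value, ...), one row to a line, values as JSON. jog_arm: Moves the arm, as the interface text tells. Its arguments: {"type":"object","properties":{"commands":{"type":"array"},"grip_force":{"type":"number"}},"required":["commands"]}

```bash
ls; mkdir -p pics
python3 - <<'E'
from workcell import r, optics
import cv2
print(r.get_state(), r.tip_extent)
for n in ("side","top"):
    c=optics.capture(n); cv2.imwrite(f"pics/{n}0.png",c["frame"][:,:,::-1]); print(n,c["camera_matrix"],c["k1"],c["T"])
E
```

```text
pics
{'time_s': 0.0, 'joint_pos': array([ 1.21900876,  0.39920908,  0.04500604,  1.53789154, -0.01871071,
        1.20686206, -0.05070755]), 'qd': array([-0.00135831, -0.00165713,  0.00151472, -0.00026169, -0.00031239,
       -0.00091585, -0.00112735]), 'effort': array([ 2.97233282e-05, -4.75124502e+01,  1.36503272e+00, -2.54215139e+01,
        1.17837850e-02,  9.45888256e-03,  4.69661643e-07]), 'position': array([ 0.16246573, -0.62876908,  0.25524665]), 'ee_rot': array([-1.51172838,  1.56884752,  1.88277801]), 'contact_force': array([ 0.07594861, -0.62503712,  0.18697953]), 'ft_torque': array([ 0.01238075, -0.00961128, -0.00515717]), 'grip_width': 0.9996214121638826} 0.025
side [[388.95894341   0.         279.34601318]
 [  0.         388.95894341 205.89914256]
 [  0.           0.           1.        ]] -0.10082011346528018 [[-0.97556494 -0.10572861  0.19259933  0.33715771]
 [-0.21935784  0.51840391 -0.82652255  0.98825579]
 [-0.01245716 -0.8485746  -0.52892908  0.70470374]
 [ 0.          0.          0.          1.        ]]
top [[530.23919911   0.         279.13684928]
 [  0.         530.23919911 209.26496507]
 [  0.           0.           1.        ]] 0.04712337789347806 [[-0.00372369 -0.98449369  0.17538044  0.31922145]
 [-0.99998824  0.00312128 -0.00371061  0.04396142]
 [ 0.00310566 -0.1753922  -0.98449374  1.41384348]
 [ 0.          0.          0.          1.        ]]
```

View pics/side0.png

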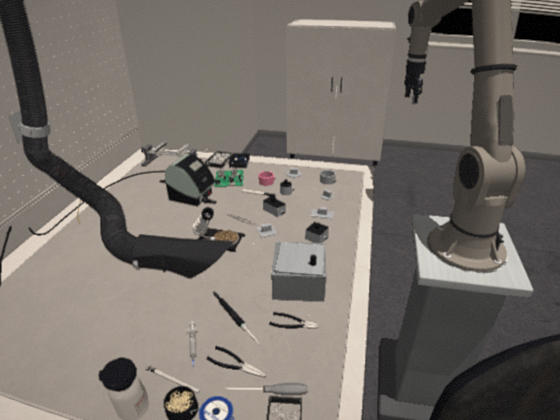

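View pics/top0.png

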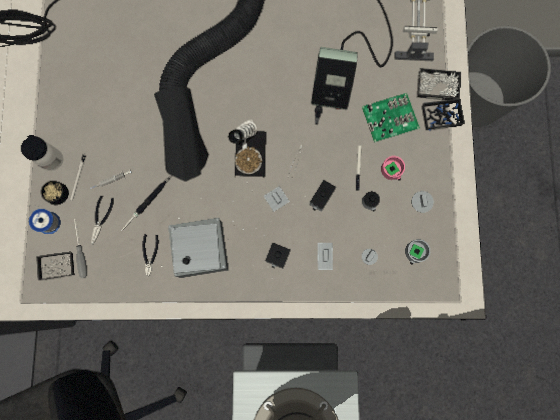

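```bash
cat > h.py <<'E'
from workcell import r, optics
import numpy as np, cv2
from scipy.spatial.transform import Rotation as Ro
def cap(n): return optics.capture(n)
def dist(c): return np.array([c["k1"],0,0,0,0],float)
def ray(c,uv):
    # invert: drawn = s*(1+k1 s^2)
    p=cv2.undistortPoints(np.array(uv,float).reshape(-1,1,2),c["camera_matrix"],dist(c)).reshape(-1,2)
    d=np.c_[p,np.ones(len(p))]@c["T"][:3,:3].T
    return c["T"][:3,3],d
def onz(c,uv,z):
    o,d=ray(c,uv); return o+d*((z-o[2])/d[:,2:3])
def proj(c,P):
    T=np.linalg.inv(c["T"]); rv=cv2.Rodrigues(T[:3,:3])[0]
    return cv2.projectPoints(np.array(P,float).reshape(-1,1,3),rv,T[:3,3],c["camera_matrix"],dist(c))[0].reshape(-1,2)
def crop(c,x0,y0,x1,y1,k,name,grid=True):
    im=cv2.resize(c["frame"][y0:y1,x0:x1,::-1],None,fx=k,fy=k,interpolation=cv2.INTER_CUBIC)
    if grid:
        for x in range((x0+19)//20*20,x1,20):
            cv2.putText(im,str(x),(int((x-x0+.5)*k)-8,10),0,.35,(0,255,255),1); cv2.line(im,(int((x-x0+.5)*k),12),(int((x-x0+.5)*k),18),(0,255,255),1)
        for y in range((y0+19)//20*20,y1,20):
            cv2.putText(im,str(y),(0,int((y-y0+.5)*k)+4),0,.35,(0,255,255),1)
    cv2.imwrite("pics/"+name,im)
def st():
    s=r.get_state(); R=Ro.from_euler("xyz",s["ee_rot"]).as_matrix(); return s,R
E
python3 - <<'E'
from h import *
c=cap("top"); np.save("top0.npy",c["frame"]); crop(c,130,140,290,290,5,"t1.png"); crop(c,280,140,440,280,5,"t2.png")
c=cap("side"); np.save("side0.npy",c["frame"]); crop(c,210,155,350,305,4,"s1.png")
s,R=st(); print(R)
E
```

```text
[[-3.70508099e-04  2.50215510e-01 -9.68190096e-01]
 [ 1.15570493e-03 -9.68189408e-01 -2.50215775e-01]
 [-9.99999264e-01 -1.21164904e-03  6.95467172e-05]]
```

View pics/t1.png

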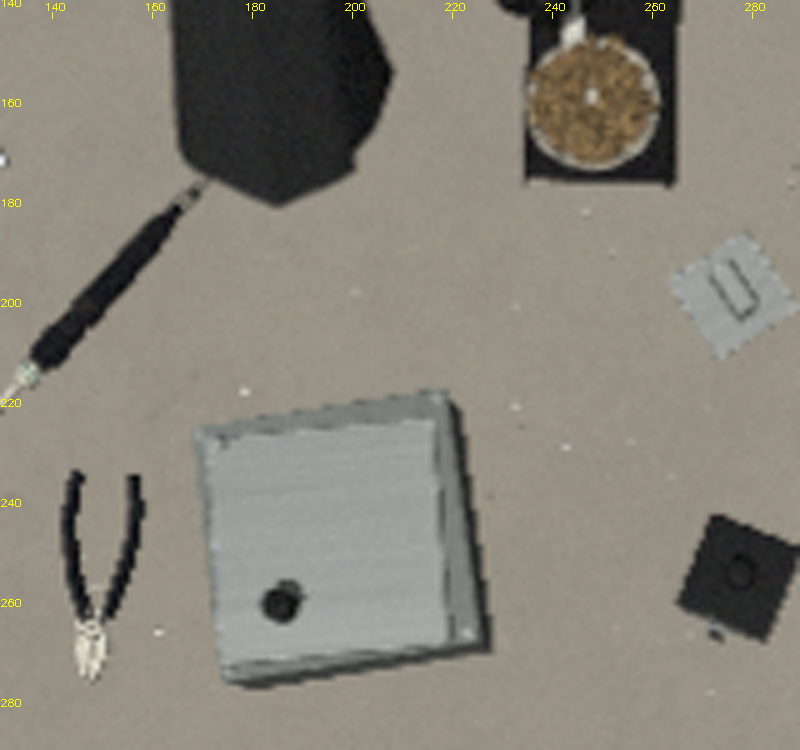

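View pics/t2.png

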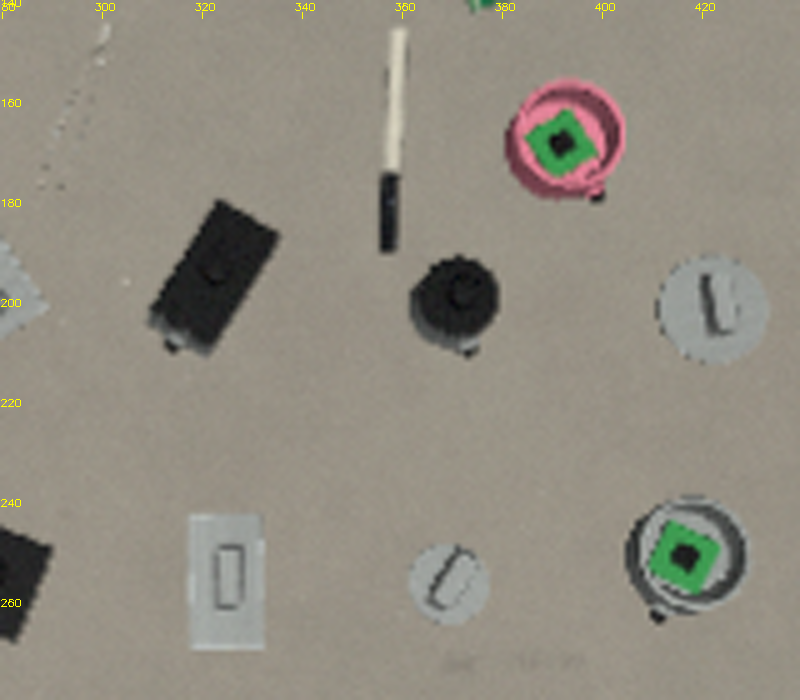

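View pics/s1.png

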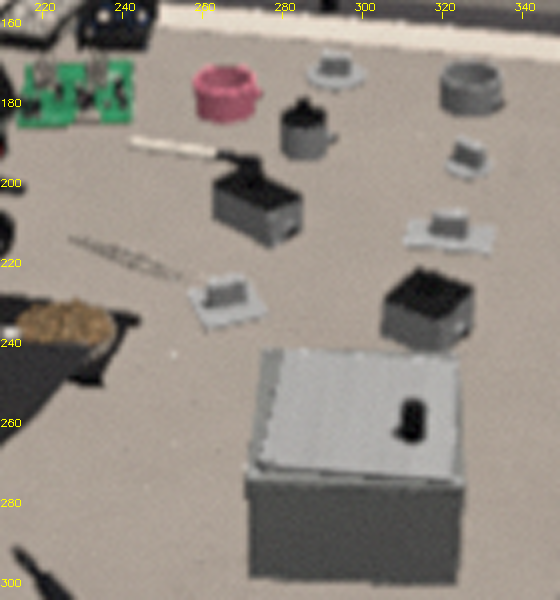

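```bash
cat > meas.py <<'E'
from h import *
def comps(mask,amin=60,amax=3000):
    n,l,s,ce=cv2.connectedComponentsWithStats(mask.astype(np.uint8),connectivity=4)
    return [(i,l==i,s[i],ce[i]) for i in range(1,n) if amin<s[i][4]<amax]
def planepoly(c,m,z):
    # subpixel-ish contour: upsample mask, map to plane in mm
    cnt=max(cv2.findContours(cv2.resize(m.astype(np.uint8)*255,None,fx=4,fy=4,interpolation=cv2.INTER_LINEAR)//128,cv2.RETR_EXTERNAL,cv2.CHAIN_APPROX_NONE)[0],key=cv2.contourArea)
    uv=(cnt.reshape(-1,2)+.5)/4-.5
    P=onz(c,uv,z)[:,:2]
    return P
def describe(c,m,z):
    P=planepoly(c,m,z).astype(np.float32)
    M=cv2.moments((P*1000).astype(np.float32).reshape(-1,1,2)); ct=np.array([M["m10"],M["m01"]])/M["m00"]
    rc=cv2.minAreaRect((P*1000).astype(np.float32))
    return ct,rc,abs(M["m00"])
E
python3 - <<'E'
from meas import *
c=cap("top"); f=c["frame"].astype(int)
for uv in [(278,190),(325,250),(410,200),(300,220),(275,250),(365,200),(318,200),(200,240)]: print(uv,f[uv[1],uv[0]])
roi=np.zeros(f.shape[:2],bool); roi[150:290,260:445]=1
dark=(f.max(2)<62)&roi
lid=(f[:,:,2]-f[:,:,0]>-2)&(f.mean(2)>100)&roi
for nm,mk,z in (("dark",dark,.040),("lid",lid,.010)):
    for i,m,s,ce in comps(mk):
        ct,rc,a=describe(c,m,z); print(nm,s[:4],ce.round(1),"ct",ct.round(1),"rect",np.round(rc[0],1),np.round(rc[1],1),round(rc[2],1),"area",round(a))
E
```

```text
(278, 190) [152 158 154]
(325, 250) [159 161 158]
(410, 200) [154 147 137]
(300, 220) [151 145 133]
(275, 250) [34 33 36]
(365, 200) [35 34 35]
(318, 200) [29 32 32]
(200, 240) [157 160 155]
dark [260 150   5  27] [262.4 163.1] ct [689.5  83.2] rect [689.8  84.1] [73.7 12.7] 0.1 area 736
dark [310 180  25  29] [322.4 194.4] ct [603.6 -76. ] rect [603.3 -75.8] [39.9 74. ] 57.9 area 2611
dark [362 191  17  16] [370.7 199. ] ct [ 590.8 -202.9] rect [ 590.4 -203.7] [42.4 43.8] 50.8 area 1362
dark [266 243  24  25] [277.3 254.8] ct [444.3  44. ] rect [444.   44.2] [51.2 53. ] 67.9 area 2444
lid [265 187  24  23] [276.1 198.2] ct [599.7  46.8] rect [599.4  46.6] [51.  51.9] 31.4 area 2231
lid [412 191  21  21] [421.9 201.4] ct [ 589.9 -345.5] rect [ 590.7 -345.7] [55.5 57.3] 87.3 area 2402
lid [408 239  18  24] [416.3 250.3] ct [ 458.1 -323.3] rect [ 456.7 -324.1] [59.9 48.5] 15.5 area 1916
lid [318 243  15  27] [324.6 255.7] ct [444.4 -81.1] rect [443.5 -82.3] [39.1 71.2] 89.0 area 2486
lid [362 249  15  16] [368.8 256.3] ct [ 442.5 -198. ] rect [ 441.8 -198.5] [38.9 41.7] 88.2 area 1208
```

Run:
```python
from meas import *
c=cap("top"); f=c["frame"].astype(int)
roi=np.zeros(f.shape[:2],bool); roi[245:272,175:200]=1
for i,m,s,ce in comps((f.max(2)<80)&roi,10):
    print(s,ce,onz(c,[ce],.105)); print(f[254:268,180:193].max(2))
# box
k=cv2.resize(c["frame"][205:290,155:240,::-1],None,fx=9,fy=9,interpolation=cv2.INTER_CUBIC); cv2.imwrite("pics/box0.png",k[:600])
cv2.imwrite("pics/box0.png",cv2.resize(k,(680,680))[:600])
cs=cap("side"); cv2.imwrite("pics/box0s.png",cv2.resize(cs["frame"][235:305,262:332,::-1],None,fx=8,fy=8,interpolation=cv2.INTER_CUBIC))
```

```text
[183 256   7   9  46] [186.19565217 259.89130435] [[0.42663278 0.26808673 0.105     ]]
[[164 162 164 161 160 160 161 162 159 161 161 160 161]
 [162 161 161 162 162 157 153 153 152 157 160 162 160]
 [160 162 160 161 159 120  71  71  74 119 159 165 163]
 [163 162 160 154 133  88  60  70  71  75 132 162 161]
 [163 162 141  83  29  33  28  45  61  72 124 161 162]
 [161 160 116  46  34  32  33  29  26  55  84 134 161]
 [158 142  88  42  34  39  33  32  22  36 123 160 163]
 [163 143  94  40  36  39  41  32  14  70 136 167 164]
 [164 166 122  50  43  45  44  30  23 101 156 167 168]
 [168 168 152 104  65  51  32  29  64 134 167 168 164]
 [167 167 167 168 149 109  78  94 143 166 166 167 165]
 [167 166 167 166 169 166 167 170 170 165 165 170 168]
 [166 168 170 169 167 167 167 169 167 168 166 167 166]
 [169 166 168 165 165 167 168 168 168 168 170 169 169]]
```

View pics/box0.png

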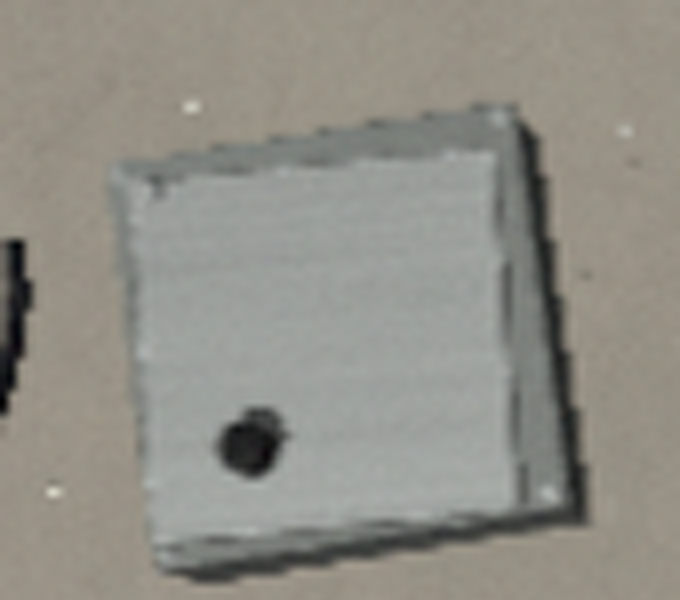

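View pics/box0s.png

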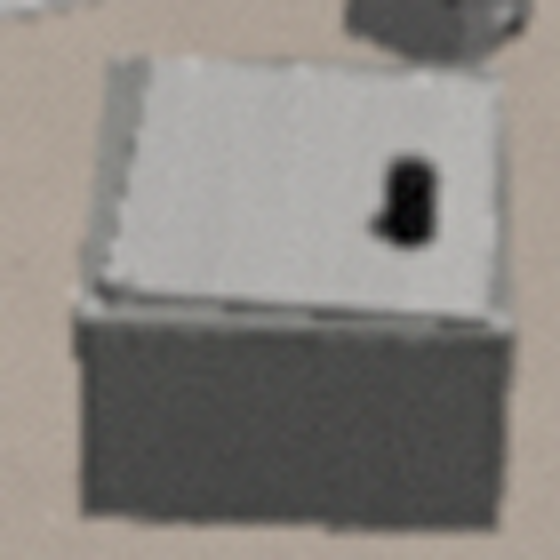

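Run:
```python
from meas import *
c=cap("top"); 
o=lambda L:(np.array(L)/8+[155,205]-.5+.5/8*0)
B=onz(c,o([(113,168),(505,103),(575,515),(160,565)]),.085)[:,:2]
P=onz(c,o([(135,180),(495,152),(525,505),(160,540)]),.091)[:,:2]
K=onz(c,o([(250,443)]),.116)[0,:2]
for n,Q in (("box",B),("plate",P)):
    ct=Q.mean(0); e=[Q[0]-Q[1],Q[3]-Q[2]]; g=[Q[0]-Q[3],Q[1]-Q[2]]
    print(n,Q.round(4).tolist(),ct.round(4),[np.linalg.norm(x).round(4) for x in e+g],[np.arctan2(-x[0],x[1]).round(3) for x in e],[np.arctan2(x[1],x[0]).round(3) for x in g])
print(K)
```

```text
box [[0.5152, 0.3181], [0.5355, 0.195], [0.4055, 0.171], [0.3907, 0.2994]] [0.4617 0.2459] [np.float64(0.1248), np.float64(0.1292), np.float64(0.1259), np.float64(0.1323)] [np.float64(0.164), np.float64(0.115)] [np.float64(0.15), np.float64(0.183)]
plate [[0.5105, 0.3099], [0.519, 0.1972], [0.4082, 0.186], [0.398, 0.2985]] [0.4589 0.2479] [np.float64(0.113), np.float64(0.1129), np.float64(0.113), np.float64(0.1113)] [np.float64(0.075), np.float64(0.09)] [np.float64(0.101), np.float64(0.101)]
[0.4257752  0.26728741]
```

```bash
cat > plan.py <<'E'
from h import *
import sys
def plan(x,y,z,phi=None,n=None,arc=False,grip=None,turn=None):
    """phi: wanted jaw direction, deg world; prints rows"""
    s,R=st(); p=s["position"]; f0=np.degrees(np.arctan2(R[1,1],R[0,1]))
    tilt=np.degrees(np.arccos(-R[2,0]))
    if turn is None: turn=0 if phi is None else (phi-f0+90)%180-90
    g=s["grip_width"] if grip is None else grip
    tgt=np.array([x,y,z])
    def path(t):
        if not arc: return p+(tgt-p)*t
        r0,r1=np.hypot(*p[:2]),np.hypot(x,y);a0,a1=np.arctan2(p[1],p[0]),np.arctan2(y,x)
        a=a0+(a1-a0)*t;rr=r0+(r1-r0)*t
        return np.array([rr*np.cos(a),rr*np.sin(a),p[2]+(z-p[2])*t])
    L=sum(np.linalg.norm(path((i+1)/50)-path(i/50)) for i in range(50))
    if n is None: n=max(1,int(np.ceil(max(L/.055,abs(turn)/10.5))))
    print(f"from {p.round(4)} phi {f0:.1f} tilt {tilt:.2f} j1 {s['joint_pos'][0]:.2f} j7 {s['joint_pos'][6]:.2f} F {s['contact_force'].round(1)} g {s['grip_width']:.2f} t {s['time_s']:.1f} turn {turn:.1f} n {n}")
    w=-round(turn/n,1); out=[]
    q=p.copy()
    for k in range(n):
        a=np.radians(f0-w*k); Y=np.array([np.cos(a),np.sin(a),0]);X=np.array([0,0,-1.]);Z=np.cross(X,Y)
        d=path((k+1)/n)-q
        v=np.round([d@X,d@Y,d@Z],4 if n<3 else 3); q=q+v[0]*X+v[1]*Y+v[2]*Z   # carry rounding
        out.append([*map(float,v),w,0,0,round(g,2)])
    for i in range(0,n,5): print(str(out[i:i+5]).replace(" ",""))
if __name__=="__main__":
    kw=dict(a.split("=") for a in sys.argv[1:]); kw={k:(float(v) if k not in("n","arc") else int(v)) for k,v in kw.items()}
    plan(**kw)
E
python3 plan.py x=0.426 y=0.267 z=0.2 turn=145 arc=1 grip=0.5
```

```text
from [ 0.1626 -0.6293  0.2562] phi -75.5 tilt 0.01 j1 1.22 j7 -0.05 F [-0.2 -0.3  0.3] g 1.00 t 0.4 turn 145.0 n 20
[[0.003,-0.01,-0.06,-7.2,0,0,0.5],[0.003,-0.008,-0.06,-7.2,0,0,0.5],[0.002,-0.007,-0.06,-7.2,0,0,0.5],[0.003,-0.004,-0.058,-7.2,0,0,0.5],[0.003,-0.003,-0.059,-7.2,0,0,0.5]]
[[0.003,-0.001,-0.057,-7.2,0,0,0.5],[0.003,0.001,-0.057,-7.2,0,0,0.5],[0.002,0.003,-0.057,-7.2,0,0,0.5],[0.003,0.004,-0.055,-7.2,0,0,0.5],[0.003,0.005,-0.055,-7.2,0,0,0.5]]
[[0.003,0.008,-0.054,-7.2,0,0,0.5],[0.003,0.008,-0.052,-7.2,0,0,0.5],[0.003,0.011,-0.052,-7.2,0,0,0.5],[0.002,0.011,-0.051,-7.2,0,0,0.5],[0.003,0.013,-0.05,-7.2,0,0,0.5]]
[[0.003,0.015,-0.049,-7.2,0,0,0.5],[0.003,0.015,-0.047,-7.2,0,0,0.5],[0.003,0.017,-0.047,-7.2,0,0,0.5],[0.002,0.018,-0.045,-7.2,0,0,0.5],[0.003,0.019,-0.045,-7.2,0,0,0.5]]
```

>>> jog_arm([
  [0.003,-0.01,-0.06,-7.2,0,0,0.5],
  [0.003,-0.008,-0.06,-7.2,0,0,0.5],
  [0.002,-0.007,-0.06,-7.2,0,0,0.5],
  [0.003,-0.004,-0.058,-7.2,0,0,0.5],
  [0.003,-0.003,-0.059,-7.2,0,0,0.5],
], grip_force=30)

```text
time_s: 1.02
position: [0.4071, -0.4588, 0.2424]
ee_rot: [1.42, 1.57, -0.837]
contact_force: [0.4, -0.1, 0.9]
grip_width: 0.499
```

>>> jog_arm([
  [0.003,-0.001,-0.057,-7.2,0,0,0.5],
  [0.003,0.001,-0.057,-7.2,0,0,0.5],
  [0.002,0.003,-0.057,-7.2,0,0,0.5],
  [0.003,0.004,-0.055,-7.2,0,0,0.5],
  [0.003,0.005,-0.055,-7.2,0,0,0.5],
])

```text
time_s: 1.65
position: [0.536, -0.2114, 0.2284]
ee_rot: [1.317, 1.57, -0.311]
contact_force: [0.6, 0.2, -0.1]
grip_width: 0.497
```

>>> jog_arm([
  [0.003,0.008,-0.054,-7.2,0,0,0.5],
  [0.003,0.008,-0.052,-7.2,0,0,0.5],
  [0.003,0.011,-0.052,-7.2,0,0,0.5],
  [0.002,0.011,-0.051,-7.2,0,0,0.5],
  [0.003,0.013,-0.05,-7.2,0,0,0.5],
])

```text
time_s: 2.28
position: [0.5371, 0.0502, 0.2145]
ee_rot: [1.05, 1.57, 0.051]
contact_force: [0.7, -0.3, 0.5]
grip_width: 0.499
```

>>> jog_arm([
  [0.003,0.015,-0.049,-7.2,0,0,0.5],
  [0.003,0.015,-0.047,-7.2,0,0,0.5],
  [0.003,0.017,-0.047,-7.2,0,0,0.5],
  [0.002,0.018,-0.045,-7.2,0,0,0.5],
  [0.003,0.019,-0.045,-7.2,0,0,0.5],
])

```text
time_s: 2.9
position: [0.4254, 0.2688, 0.2005]
ee_rot: [0.848, 1.57, 0.477]
contact_force: [0.9, -0.3, 0.3]
grip_width: 0.5
```

```bash
python3 plan.py x=0.426 y=0.267 z=0.122 phi=70 grip=0.5
```

```text
from [0.4254 0.2688 0.2005] phi 68.7 tilt 0.07 j1 0.10 j7 0.32 F [ 0.9 -0.3  0.3] g 0.50 t 2.9 turn 1.3 n 2
[[0.0393,-0.0008,0.0006,np.float64(-0.6),0,0,0.5],[0.0392,-0.0007,0.0006,np.float64(-0.6),0,0,0.5]]
```

>>> jog_arm([
  [0.039,-0.001,0.0005,0,0,0,0.5],
  [0.03,0,0,0,0,0,0.5],
  [0.01,0,0,0,0,0,0.0],
  [0,0,0,0,0,0,0.0],
  [0,0,0,0,0,0,0.0],
], grip_force=30)

```text
time_s: 3.52
position: [0.4264, 0.2662, 0.1207]
ee_rot: [1.556, 1.57, 1.181]
contact_force: [4.4, 2.9, -18.3]
grip_width: 0.169
```

```bash
sed -i 's/w=-round(turn\/n,1)/w=-float(round(turn\/n,1))/' plan.py
python3 - <<'E'
from h import *
s,R=st(); print(s["position"],s["contact_force"],s["grip_width"])
crop(cap("side"),240,200,360,320,5,"s2.png")
E
```

```text
[0.42638932 0.26623373 0.12069721] [  4.36392919   2.87248214 -18.3084331 ] 0.16940595983720422
```

View pics/s2.png

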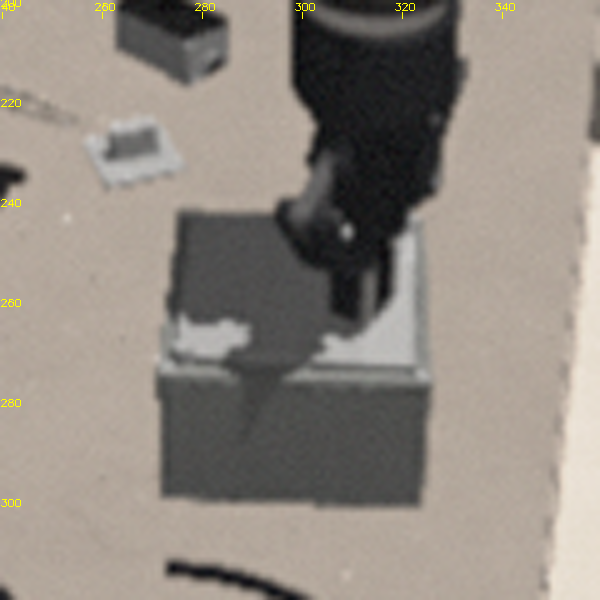

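>>> jog_arm([
  [0.0005,0.0106,-0.0096,9.2,0,0,0],
  [0,0.0106,-0.0096,9.2,0,0,0],
  [0,0.0106,-0.0096,9.2,0,0,0],
])

```text
time_s: 3.95
position: [0.4161, 0.3074, 0.1206]
ee_rot: [-1.569, 1.567, -2.431]
contact_force: [-0.6, 0.6, -9.0]
grip_width: 0.174
```

```bash
python3 plan.py x=0.426 y=0.267 z=0.122|head -1; python3 -c "
from h import *
crop(cap('top'),150,200,250,290,7,'t3.png')"
```

```text
from [0.4161 0.3074 0.1206] phi 40.6 tilt 0.20 j1 -0.13 j7 -0.30 F [-0.6  0.6 -9. ] g 0.17 t 4.0 turn 0.0 n 1
```

View pics/t3.png

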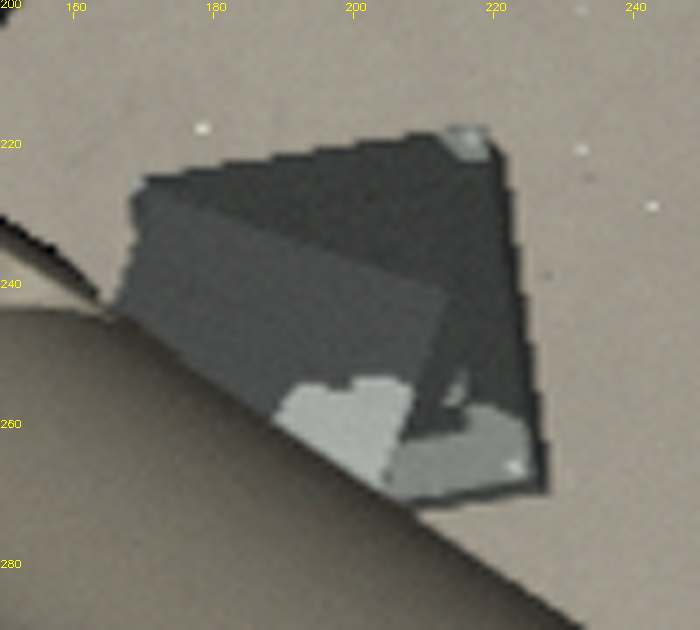

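>>> jog_arm([
  [0,0.0106,-0.0096,9.2,0,0,0],
  [0,0.0106,-0.0096,9.2,0,0,0],
  [0,0.0106,-0.0096,9.2,0,0,0],
  [0,0.0106,-0.0096,9.2,0,0,0],
])

```text
time_s: 4.5
position: [0.434, 0.3619, 0.1205]
ee_rot: [-1.645, 1.565, 3.137]
contact_force: [-5.7, 2.4, -7.6]
grip_width: 0.17
```

Run:
```python
from h import *
s,R=st();p=s["position"];v=p[:2]-[.506,.306];print(p,s["contact_force"],np.linalg.norm(v),np.degrees(np.arctan2(v[1],v[0])),s["joint_pos"])
```

```text
[0.43395594 0.36191339 0.12054113] [-5.70799991  2.42498222 -7.63788215] 0.09119569022153909 142.1849675626644 [-0.32065791  0.43951702 -0.56409578  1.86505193  0.28390247  0.92210127
 -0.94587434]
```

>>> jog_arm([
  [0,0.0106,-0.0094,9.2,0,0,0],
  [0,0.0106,-0.0094,9.2,0,0,0],
  [0,0.0106,-0.0094,9.2,0,0,0],
  [0,0,0,0,0,0,0.35],
  [0,0,0,0,0,0,0.35],
])

```text
time_s: 5.12
position: [0.4723, 0.3853, 0.1221]
ee_rot: [2.144, 1.569, 0.165]
contact_force: [-0.4, 1.1, -0.3]
grip_width: 0.351
```

>>> jog_arm([
  [-0.05,0,0,0,0,0,0.5],
  [-0.05,0,0,0,0,0,0.5],
  [0,0,0,0,0,0,0.5],
])

```text
time_s: 5.5
position: [0.4739, 0.3872, 0.2267]
ee_rot: [2.601, 1.56, 0.621]
contact_force: [-0.1, 0.4, -0.3]
grip_width: 0.499
```

```bash
python3 plan.py x=0.444 y=0.044 z=0.16 phi=22 grip=0.5 arc=1; python3 -c "
from h import *
crop(cap('top'),140,180,300,290,5,'t4.png');crop(cap('side'),220,200,360,320,5,'s4.png')"
```

```text
from [0.4739 0.3872 0.2267] phi -23.5 tilt 0.60 j1 -0.39 j7 -1.32 F [-0.1  0.4 -0.3] g 0.50 t 5.5 turn 45.5 n 7
[[0.01,0.032,0.045,-6.5,0,0,0.5],[0.009,0.021,0.05,-6.5,0,0,0.5],[0.01,0.009,0.051,-6.5,0,0,0.5],[0.009,-0.001,0.05,-6.5,0,0,0.5],[0.01,-0.012,0.047,-6.5,0,0,0.5]]
[[0.009,-0.021,0.042,-6.5,0,0,0.5],[0.01,-0.028,0.035,-6.5,0,0,0.5]]
```

View pics/t4.png

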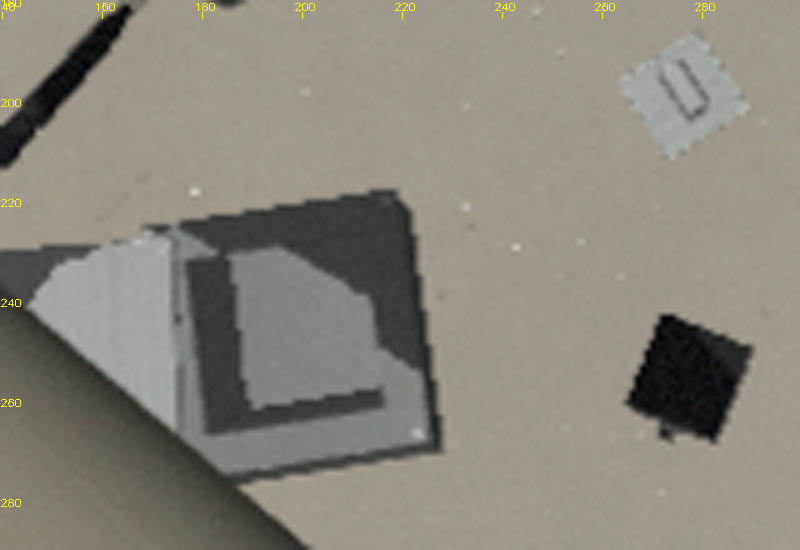

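View pics/s4.png

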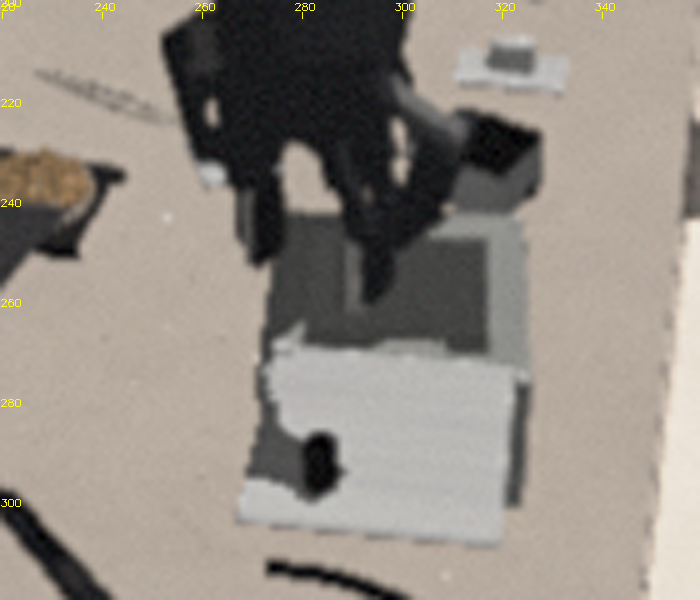

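```bash
python3 - <<'E'
s=open("plan.py").read()
s=s.replace("""        out.append([*map(float,v),w,0,0,round(g,2)])""","""        wv=[w,0,0]
        if k==0:
            a1=np.radians(f0-w); Y1=np.array([np.cos(a1),np.sin(a1),0]); D=np.c_[X,Y1,np.cross(X,Y1)]
            wv=[float(u) for u in np.round(np.degrees(Ro.from_matrix(R.T@D).as_rotvec()),1)]
        out.append([*map(float,v),*wv,round(g,2)])""")
open("plan.py","w").write(s)
E
python3 plan.py x=0.444 y=0.044 z=0.15 phi=22 grip=0.5 arc=1 n=8
```

```text
from [0.4719 0.385  0.2218] phi -23.5 tilt 0.10 j1 -0.39 j7 -1.32 F [ 0.1 -0.6 -0.8] g 0.50 t 5.6 turn 45.5 n 8
[[0.009,0.028,0.039,-5.7,-0.0,-0.1,0.5],[0.009,0.02,0.043,-5.7,0,0,0.5],[0.009,0.011,0.044,-5.7,0,0,0.5],[0.009,0.003,0.044,-5.7,0,0,0.5],[0.009,-0.005,0.043,-5.7,0,0,0.5]]
[[0.009,-0.013,0.04,-5.7,0,0,0.5],[0.009,-0.02,0.035,-5.7,0,0,0.5],[0.009,-0.025,0.03,-5.7,0,0,0.5]]
```

>>> jog_arm([
  [0.005,0.028,0.039,-5.7,0,0,0.5],
  [0.005,0.02,0.043,-5.7,0,0,0.5],
  [0.005,0.011,0.044,-5.7,0,0,0.5],
  [0.005,0.003,0.044,-5.7,0,0,0.5],
  [0.015,-0.005,0.043,-5.7,0,0,0.5],
])

```text
time_s: 6.22
position: [0.481, 0.157, 0.1847]
ee_rot: [-0.85, 1.57, -2.331]
contact_force: [0.8, -0.0, -0.0]
grip_width: 0.497
```

>>> jog_arm([
  [0.012,-0.013,0.04,-5.7,0,0,0.5],
  [0.012,-0.02,0.035,-5.7,0,0,0.5],
  [0.012,-0.025,0.03,-5.7,0,0,0.5],
  [0,0,0,0,0,0,0.5],
])

```text
time_s: 6.72
position: [0.4399, 0.0405, 0.1474]
ee_rot: [-1.585, 1.564, -2.775]
contact_force: [0.5, 0.4, 0.2]
grip_width: 0.5
```

```bash
python3 plan.py x=0.444 y=0.044 z=0.07 phi=22 grip=0.5 ; python3 -c "
from h import *
crop(cap('side'),220,160,380,300,5,'s5.png')"
```

```text
from [0.4399 0.0405 0.1474] phi 21.8 tilt 0.41 j1 0.24 j7 0.09 F [0.5 0.4 0.2] g 0.50 t 6.7 turn 0.2 n 2
[[0.0387,0.0026,-0.0009,-0.1,-0.0,0.4,0.5],[0.0387,0.0025,-0.0008,-0.1,0,0,0.5]]
```

View pics/s5.png

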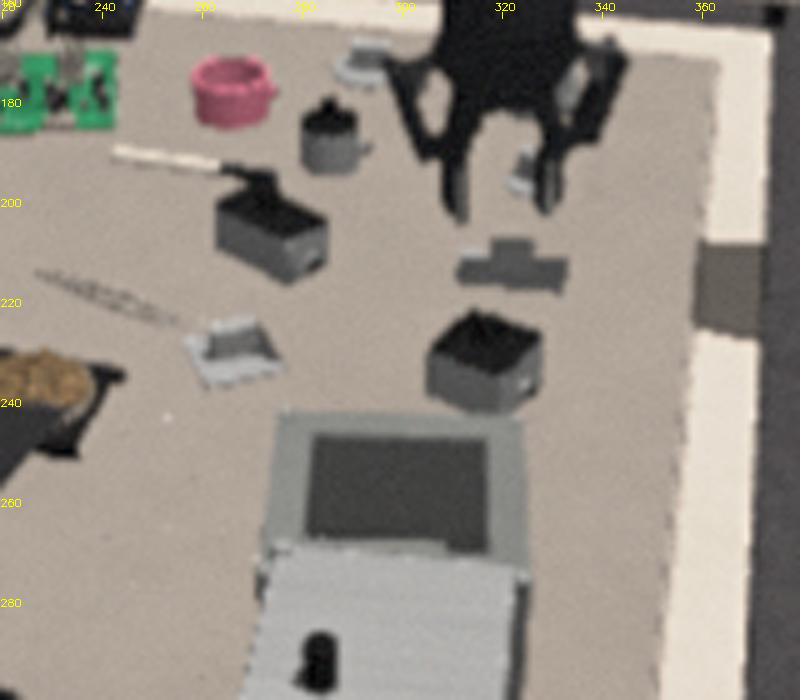

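>>> jog_arm([
  [0.04,0.002,-0.001,0,0,0,0.5],
  [0.037,0.001,-0.001,0,0,0,0.5],
  [0,0,0,0,0,0,0.5],
  [0,0,0,0,0,0,0],
], grip_force=25)

```text
time_s: 7.28
position: [0.4463, 0.0483, 0.0737]
ee_rot: [1.518, 1.569, 0.334]
contact_force: [-0.3, -0.4, -0.1]
grip_width: 0.299
```

>>> jog_arm([
  [0,0,0,0,0,0,0],
  [0,0,0,0,0,0,0],
  [-0.01,0,0,0,0,0,0],
  [-0.04,0,0,0,0,0,0],
  [-0.05,0,0,0,0,0,0],
])

```text
time_s: 7.9
position: [0.4448, 0.0471, 0.1739]
ee_rot: [-1.882, 1.57, -3.067]
contact_force: [0.5, 0.7, 0.9]
grip_width: 0.166
```

```bash
python3 plan.py x=0.462 y=0.246 z=0.165 turn=0 grip=0 ; python3 -c "
from h import *
crop(cap('side'),220,160,380,300,5,'s6.png')"
```

```text
from [0.4448 0.0471 0.1739] phi 22.1 tilt 0.07 j1 0.25 j7 0.10 F [0.5 0.7 0.9] g 0.17 t 7.9 turn 0.0 n 4
[[0.002,0.023,-0.044,-0.0,-0.0,0.1,0.0],[0.002,0.022,-0.045,-0.0,0,0,0.0],[0.003,0.023,-0.044,-0.0,0,0,0.0],[0.002,0.023,-0.045,-0.0,0,0,0.0]]
```

View pics/s6.png

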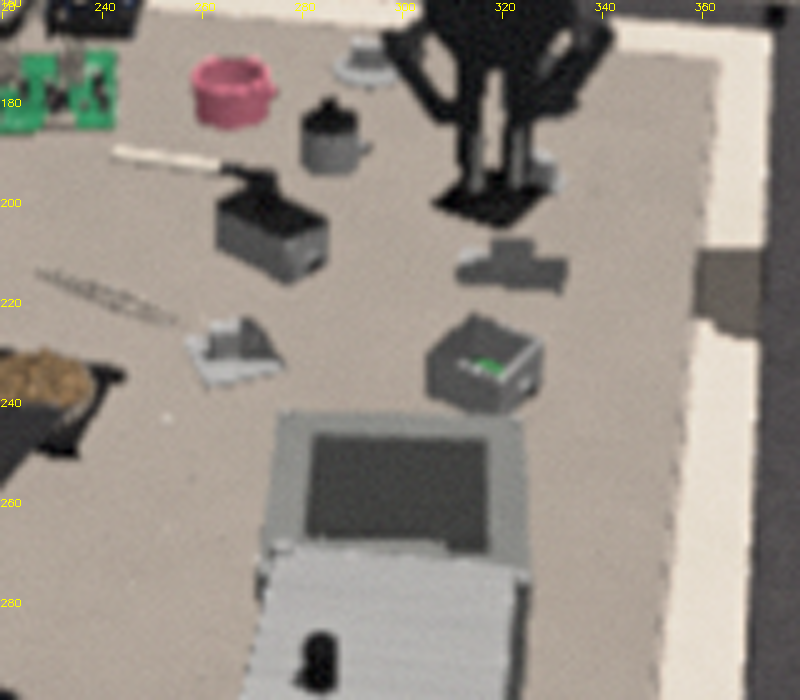

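```bash
python3 plan.py x=0.462 y=0.246 z=0.165 turn=31 grip=0 n=5
```

```text
from [0.4493 0.0482 0.1805] phi 22.1 tilt 0.66 j1 0.25 j7 0.10 F [1.6 1.3 3.8] g 0.17 t 8.0 turn 31.0 n 5
[[0.003,0.017,-0.036,-6.2,0.3,-0.6,0.0],[0.003,0.021,-0.033,-6.2,0,0,0.0],[0.003,0.025,-0.031,-6.2,0,0,0.0],[0.003,0.027,-0.029,-6.2,0,0,0.0],[0.004,0.031,-0.025,-6.2,0,0,0.0]]
```

>>> jog_arm([
  [0.003,0.017,-0.036,-6.2,0,0,0],
  [0.003,0.021,-0.033,-6.2,0,0,0],
  [0.003,0.025,-0.031,-6.2,0,0,0],
  [0.003,0.027,-0.029,-6.2,0,0,0],
  [0.003,0.031,-0.025,-6.2,0,0,0],
])

```text
time_s: 8.57
position: [0.4584, 0.2462, 0.1583]
ee_rot: [0.631, 1.569, -0.01]
contact_force: [0.3, -0.4, -0.5]
grip_width: 0.165
```

>>> jog_arm([
  [0,0,0,0,0,0,0],
  [0,0,0,0,0,0,0],
])

```text
time_s: 8.82
position: [0.4582, 0.2444, 0.1578]
ee_rot: [-0.687, 1.57, -1.332]
contact_force: [0.7, -0.8, -0.3]
grip_width: 0.161
```

```bash
python3 plan.py x=0.462 y=0.246 z=0.11 turn=0 grip=0 ; python3 -c "
from h import *
crop(cap('side'),220,160,380,300,5,'s7.png');crop(cap('top'),140,180,300,290,5,'t7.png')"
```

```text
from [0.4582 0.2444 0.1578] phi 53.0 tilt 0.06 j1 -0.02 j7 0.13 F [ 0.7 -0.8 -0.3] g 0.16 t 8.8 turn 0.0 n 1
[[0.0478,0.0036,0.0021,0.0,0.0,0.0,0.0]]
```

View pics/s7.png

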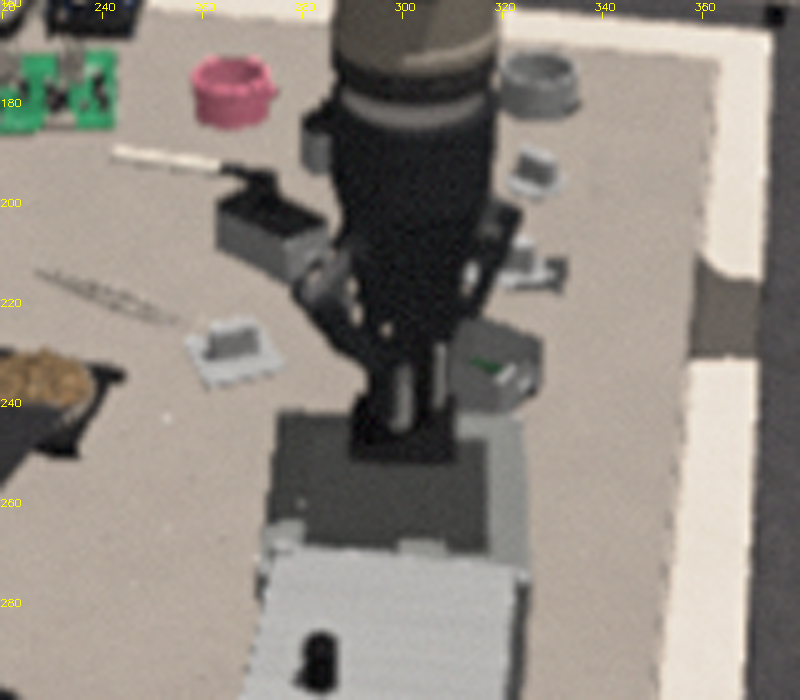

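View pics/t7.png

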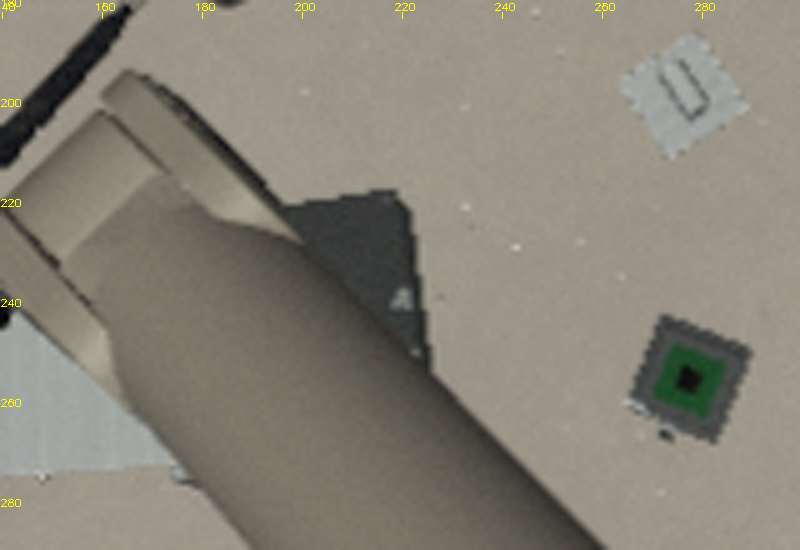

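>>> jog_arm([
  [0.025,0.0035,0.002,0,0,0,0],
  [0.025,0,0,0,0,0,0],
  [0,0,0,0,0,0,0],
  [0,0,0,0,0,0,0.4],
  [0,0,0,0,0,0,0.4],
])

```text
time_s: 9.55
position: [0.4626, 0.247, 0.109]
ee_rot: [0.953, 1.568, 0.308]
contact_force: [0.8, 0.2, -0.2]
grip_width: 0.401
```

>>> jog_arm([
  [-0.04,0,0,0,0,0,0.4],
  [-0.05,0,0,0,0,0,0.4],
  [0,0,0,0,0,0,0.4],
  [0,0,0,0,0,0,0.4],
])

```text
time_s: 10.05
position: [0.4618, 0.2466, 0.1981]
ee_rot: [0.299, 1.57, -0.346]
contact_force: [-0.6, -0.4, -0.2]
grip_width: 0.399
```

```bash
python3 plan.py x=0.603 y=-0.076 z=0.15 phi=60 grip=0.5 ; python3 -c "
from h import *
crop(cap('side'),220,160,380,300,5,'s8.png')"
```

```text
from [0.4618 0.2466 0.1981] phi 53.1 tilt 0.06 j1 -0.00 j7 0.17 F [-0.6 -0.4 -0.2] g 0.40 t 10.1 turn 6.9 n 7
[[0.007,-0.025,0.044,-1.0,0.1,-0.0,0.5],[0.007,-0.025,0.043,-1.0,0,0,0.5],[0.007,-0.026,0.043,-1.0,0,0,0.5],[0.007,-0.027,0.043,-1.0,0,0,0.5],[0.006,-0.028,0.042,-1.0,0,0,0.5]]
[[0.007,-0.029,0.041,-1.0,0,0,0.5],[0.007,-0.029,0.041,-1.0,0,0,0.5]]
```

View pics/s8.png

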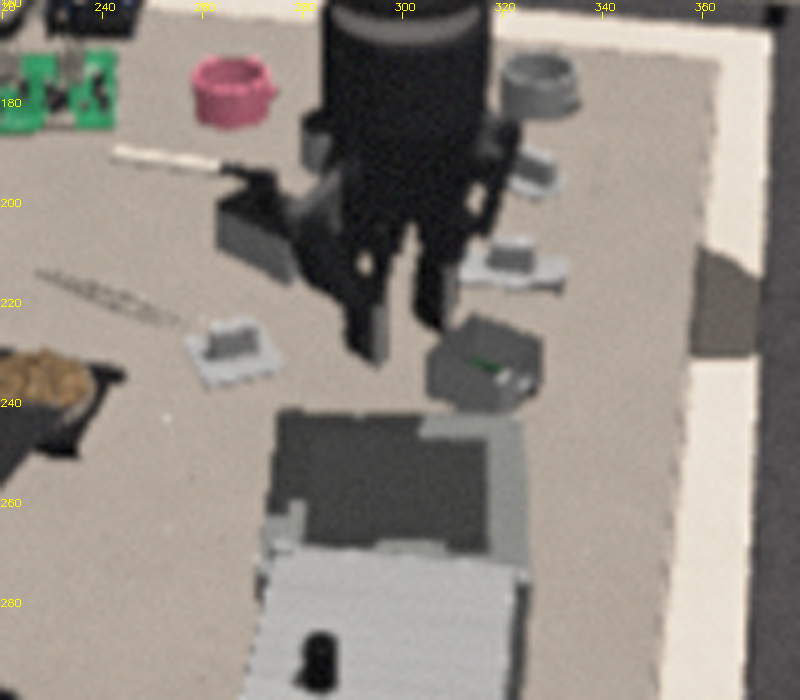

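>>> jog_arm([
  [0.007,-0.025,0.044,-1,0,0,0.5],
  [0.007,-0.025,0.043,-1,0,0,0.5],
  [0.007,-0.026,0.043,-1,0,0,0.5],
  [0.007,-0.027,0.043,-1,0,0,0.5],
  [0.006,-0.028,0.042,-1,0,0,0.5],
])

```text
time_s: 10.72
position: [0.5627, 0.0146, 0.1621]
ee_rot: [-2.546, 1.568, -3.102]
contact_force: [0.6, 0.7, 0.1]
grip_width: 0.501
```

>>> jog_arm([
  [0.007,-0.029,0.041,-1,0,0,0.5],
  [0.007,-0.029,0.041,-1,0,0,0.5],
  [0,0,0,0,0,0,0.5],
  [0,0,0,0,0,0,0.5],
])

```text
time_s: 11.22
position: [0.6019, -0.0753, 0.1485]
ee_rot: [-3.049, 1.568, 2.712]
contact_force: [-0.2, -0.6, -0.1]
grip_width: 0.502
```

```bash
python3 plan.py x=0.603 y=-0.076 z=0.07 phi=58 grip=0.5 ; python3 -c "
from h import *
crop(cap('side'),220,160,380,300,5,'s9.png');crop(cap('top'),260,140,440,280,4,'t9.png')"
```

```text
from [ 0.6019 -0.0753  0.1485] phi 60.1 tilt 0.16 j1 0.45 j7 0.88 F [-0.2 -0.6 -0.1] g 0.50 t 11.2 turn -2.1 n 2
[[0.0392,-0.0,0.0006,1.0,-0.2,0.0,0.5],[0.0393,-0.0001,0.0007,1.0,0,0,0.5]]
```

View pics/s9.png

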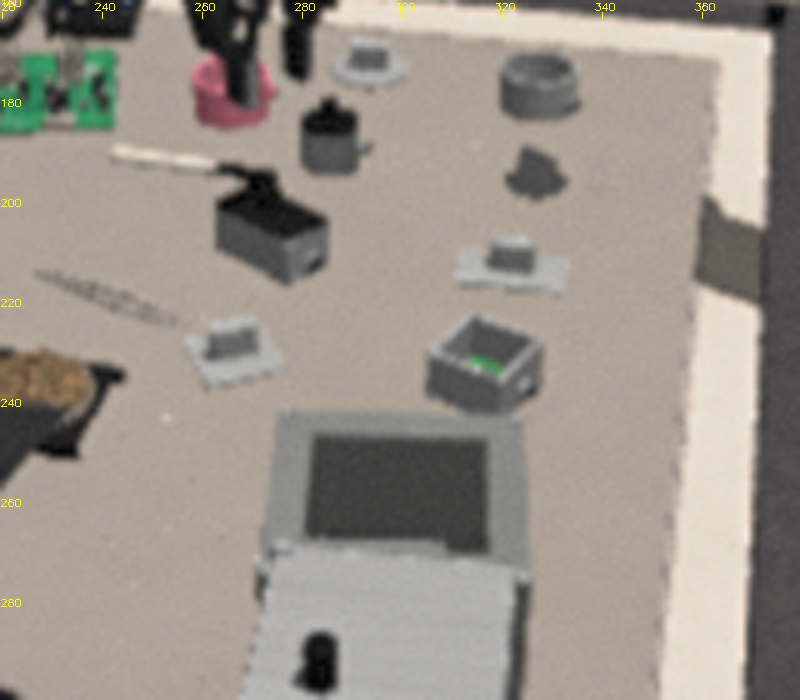

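View pics/t9.png

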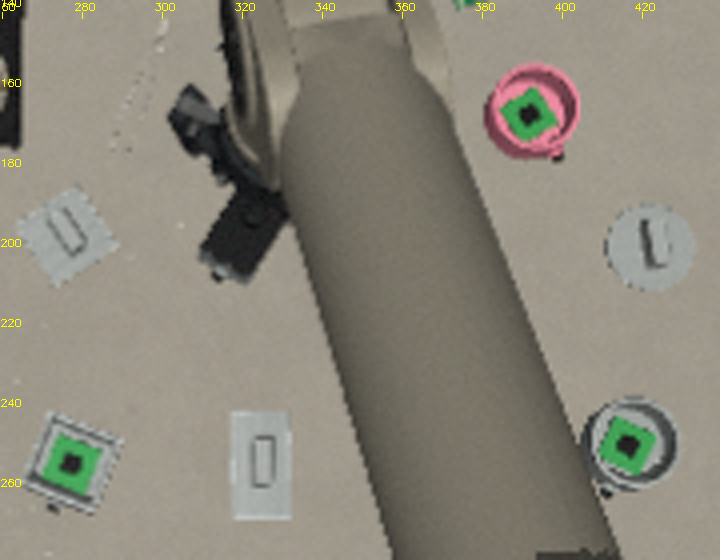

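>>> jog_arm([
  [0.04,0,0.001,1,0,0,0.5],
  [0.038,0,0,1,0,0,0.5],
  [0,0,0,0,0,0,0.5],
  [0,0,0,0,0,0,0],
], grip_force=25)

```text
time_s: 11.82
position: [0.6046, -0.0754, 0.0732]
ee_rot: [0.609, 1.569, 0.054]
contact_force: [0.4, 0.1, 0.2]
grip_width: 0.299
```

>>> jog_arm([
  [0,0,0,0,0,0,0],
  [0,0,0,0,0,0,0],
  [-0.01,0,0,0,0,0,0],
  [-0.04,0,0,0,0,0,0],
  [-0.05,0,0,0,0,0,0],
])

```text
time_s: 12.45
position: [0.6027, -0.0769, 0.1723]
ee_rot: [-2.574, 1.568, -3.131]
contact_force: [0.0, -0.1, -0.7]
grip_width: 0.164
```

>>> jog_arm([
  [0,0,0,0,0,0,0],
  [0,0,0,0,0,0,0],
])

```text
time_s: 12.7
position: [0.6033, -0.0769, 0.1718]
ee_rot: [-1.564, 1.57, -2.121]
contact_force: [-0.7, 0.3, -0.2]
grip_width: 0.161
```

```bash
python3 plan.py x=0.462 y=0.246 z=0.162 turn=41 grip=0 n=8; python3 -c "
from h import *
crop(cap('side'),220,160,380,300,4,'s10.png')"
```

```text
from [ 0.6033 -0.0769  0.1718] phi 58.1 tilt 0.05 j1 0.45 j7 0.86 F [-0.7  0.3 -0.2] g 0.16 t 12.7 turn 41.0 n 8
[[0.001,0.025,-0.036,-5.1,-0.0,0.0,0.0],[0.001,0.028,-0.034,-5.1,0,0,0.0],[0.002,0.031,-0.032,-5.1,0,0,0.0],[0.001,0.034,-0.028,-5.1,0,0,0.0],[0.001,0.036,-0.026,-5.1,0,0,0.0]]
[[0.001,0.038,-0.022,-5.1,0,0,0.0],[0.002,0.04,-0.018,-5.1,0,0,0.0],[0.001,0.041,-0.015,-5.1,0,0,0.0]]
```

View pics/s10.png

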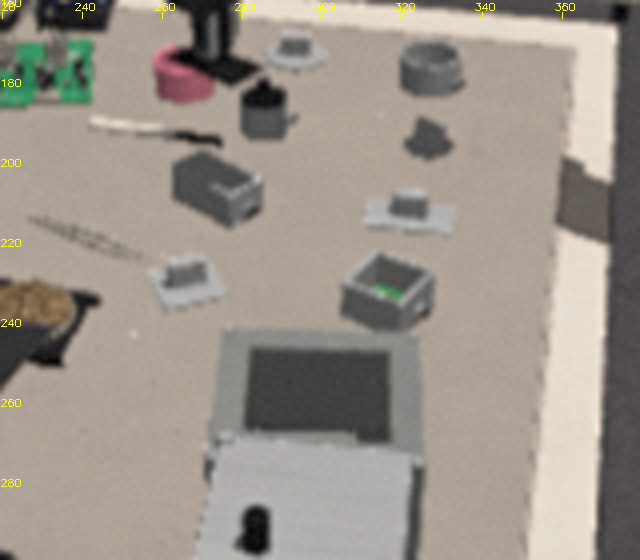

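>>> jog_arm([
  [0.001,0.025,-0.036,-5.1,0,0,0],
  [0.001,0.028,-0.034,-5.1,0,0,0],
  [0.001,0.031,-0.032,-5.1,0,0,0],
  [0.001,0.034,-0.028,-5.1,0,0,0],
  [0.001,0.036,-0.026,-5.1,0,0,0],
])

```text
time_s: 13.38
position: [0.5134, 0.1265, 0.1653]
ee_rot: [-2.812, 1.568, -2.921]
contact_force: [-0.3, 0.7, -0.8]
grip_width: 0.165
```

>>> jog_arm([
  [0.001,0.038,-0.022,-5.1,0,0,0],
  [0.002,0.04,-0.018,-5.1,0,0,0],
  [0.001,0.041,-0.015,-5.1,0,0,0],
  [0,0,0,0,0,0,0],
  [0,0,0,0,0,0,0],
])

```text
time_s: 14.0
position: [0.4623, 0.2453, 0.1617]
ee_rot: [-2.574, 1.568, -2.419]
contact_force: [0.3, -0.2, 0.1]
grip_width: 0.163
```

```bash
python3 plan.py x=0.462 y=0.246 z=0.108 turn=0 grip=0; python3 -c "
from h import *
crop(cap('side'),220,160,380,300,4,'s11.png')"
```

```text
from [0.4623 0.2453 0.1617] phi 98.9 tilt 0.14 j1 0.09 j7 0.88 F [ 0.3 -0.2  0.1] g 0.16 t 14.0 turn 0.0 n 1
[[0.0537,0.0007,-0.0001,-0.0,-0.1,0.1,0.0]]
```

View pics/s11.png

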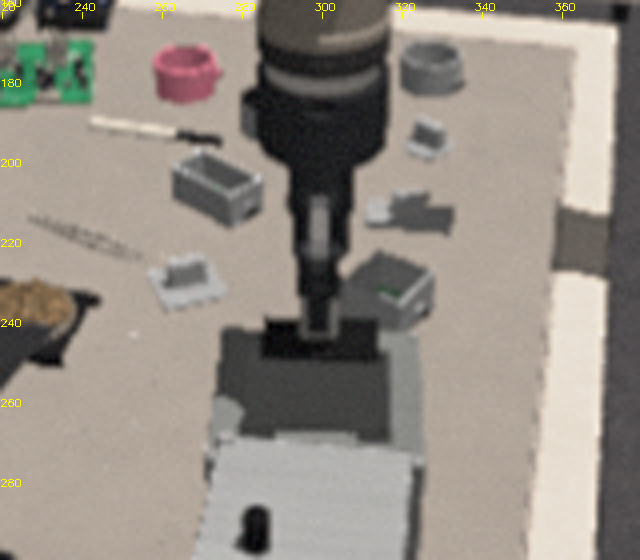

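>>> jog_arm([
  [0.027,0,0,0,0,0,0],
  [0.027,0,0,0,0,0,0],
  [0,0,0,0,0,0,0],
  [0,0,0,0,0,0,0.4],
  [0,0,0,0,0,0,0.4],
])

```text
time_s: 14.68
position: [0.4636, 0.2466, 0.1099]
ee_rot: [0.183, 1.569, 0.337]
contact_force: [-0.0, 0.0, 1.0]
grip_width: 0.399
```

>>> jog_arm([
  [-0.04,0,0,0,0,0,0.4],
  [-0.05,0,0,0,0,0,0.4],
  [0,0,0,0,0,0,0.4],
  [0,0,0,0,0,0,0.4],
])

```text
time_s: 15.18
position: [0.4627, 0.2461, 0.1991]
ee_rot: [-0.59, 1.57, -0.436]
contact_force: [0.2, 0.2, -1.5]
grip_width: 0.401
```

```bash
python3 plan.py x=0.59 y=-0.2035 z=0.15 turn=-60 grip=0.5 n=10 ; python3 -c "
from h import *
crop(cap('side'),220,160,380,300,4,'s12.png')"
```

```text
from [0.4627 0.2461 0.1991] phi 98.9 tilt 0.07 j1 0.12 j7 0.91 F [ 0.2  0.2 -1.5] g 0.40 t 15.2 turn -60.0 n 10
[[0.005,-0.046,0.006,6.0,0.1,0.0,0.5],[0.005,-0.046,0.01,6.0,0,0,0.5],[0.005,-0.044,0.015,6.0,0,0,0.5],[0.005,-0.042,0.02,6.0,0,0,0.5],[0.005,-0.041,0.024,6.0,0,0,0.5]]
[[0.004,-0.037,0.028,6.0,0,0,0.5],[0.005,-0.034,0.032,6.0,0,0,0.5],[0.005,-0.031,0.035,6.0,0,0,0.5],[0.005,-0.027,0.038,6.0,0,0,0.5],[0.005,-0.022,0.041,6.0,0,0,0.5]]
```

View pics/s12.png

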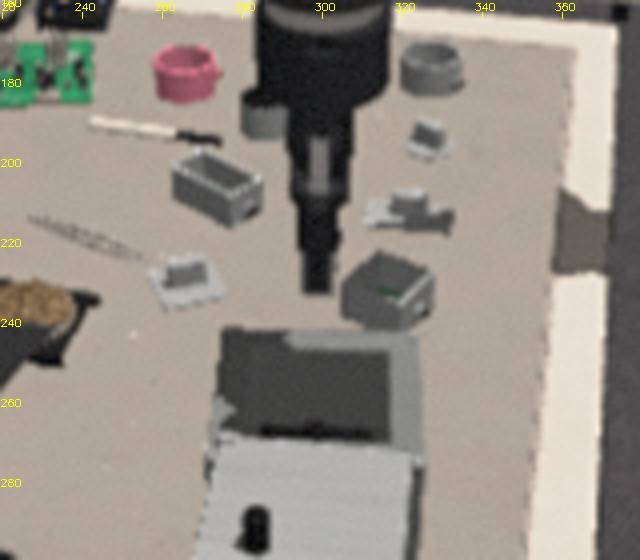

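>>> jog_arm([
  [0.005,-0.046,0.006,6,0,0,0.5],
  [0.005,-0.046,0.01,6,0,0,0.5],
  [0.005,-0.044,0.015,6,0,0,0.5],
  [0.005,-0.042,0.02,6,0,0,0.5],
  [0.005,-0.041,0.024,6,0,0,0.5],
])

```text
time_s: 15.85
position: [0.5255, 0.0196, 0.1724]
ee_rot: [-2.74, 1.569, -3.112]
contact_force: [0.2, 0.7, -0.1]
grip_width: 0.497
```

>>> jog_arm([
  [0.004,-0.037,0.028,6,0,0,0.5],
  [0.005,-0.034,0.032,6,0,0,0.5],
  [0.005,-0.031,0.035,6,0,0,0.5],
  [0.005,-0.027,0.038,6,0,0,0.5],
  [0.005,-0.022,0.041,6,0,0,0.5],
])

```text
time_s: 16.48
position: [0.5894, -0.2041, 0.148]
ee_rot: [-2.463, 1.568, 2.924]
contact_force: [0.4, 1.2, -0.3]
grip_width: 0.501
```

>>> jog_arm([
  [0,0,0,0,0,0,0.5],
  [0,0,0,0,0,0,0.5],
])

```text
time_s: 16.73
position: [0.5893, -0.2017, 0.1484]
ee_rot: [-2.861, 1.568, 2.531]
contact_force: [0.2, 0.7, 0.4]
grip_width: 0.501
```

```bash
python3 plan.py x=0.59 y=-0.2035 z=0.07 turn=0 grip=0.5 ; python3 -c "
from h import *
crop(cap('side'),220,150,380,290,4,'s13.png');crop(cap('top'),150,150,310,290,5,'t13.png')"
```

```text
from [ 0.5893 -0.2017  0.1484] phi 38.9 tilt 0.17 j1 0.57 j7 0.77 F [0.2 0.7 0.4] g 0.50 t 16.7 turn 0.0 n 2
[[0.0392,-0.0003,0.0009,-0.0,-0.2,0.0,0.5],[0.0392,-0.0003,0.0009,-0.0,0,0,0.5]]
```

View pics/s13.png

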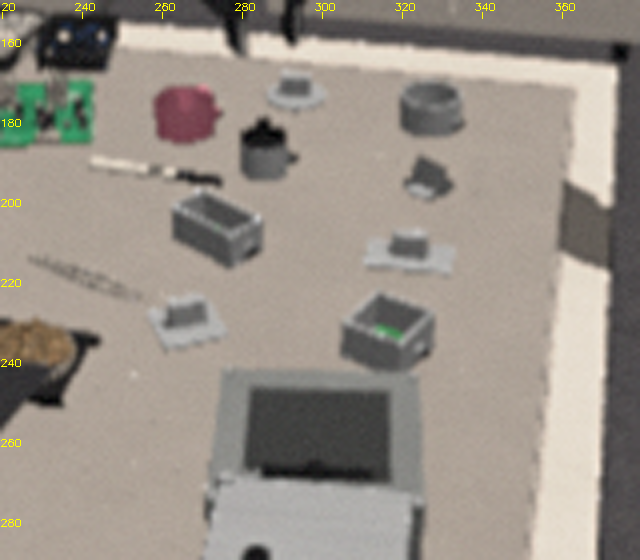

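View pics/t13.png

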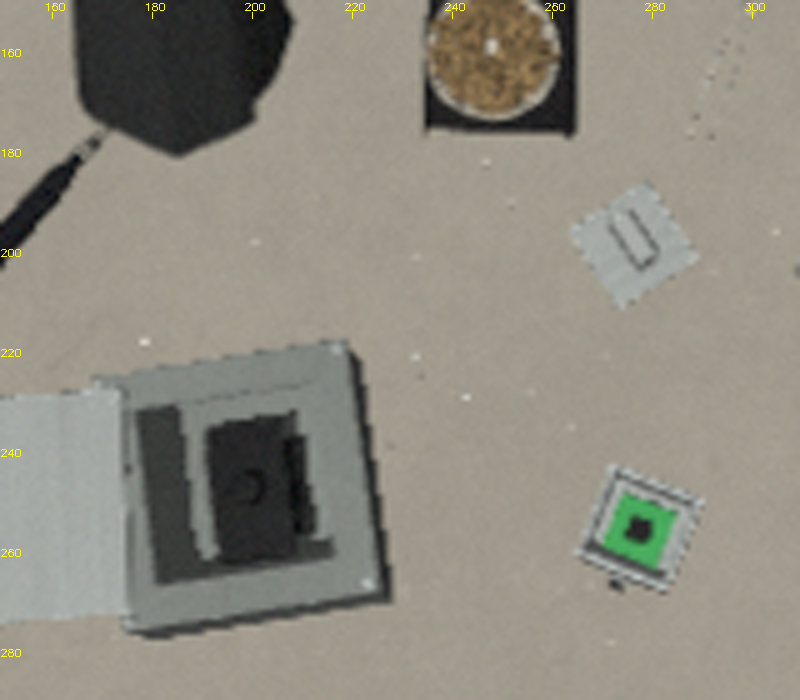

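>>> jog_arm([
  [0.04,-0.0005,0.001,0,0,0,0.5],
  [0.038,0,0.001,0,0,0,0.5],
  [0,0,0,0,0,0,0.5],
  [0,0,0,0,0,0,0],
], grip_force=25)

```text
time_s: 17.32
position: [0.592, -0.204, 0.0733]
ee_rot: [0.769, 1.569, -0.122]
contact_force: [-0.1, 0.3, 0.2]
grip_width: 0.303
```

>>> jog_arm([
  [0,0,0,0,0,0,0],
  [0,0,0,0,0,0,0],
  [-0.01,0,0,0,0,0,0],
  [-0.04,0,0,0,0,0,0],
  [-0.05,0,0,0,0,0,0],
])

```text
time_s: 17.95
position: [0.5899, -0.2049, 0.1723]
ee_rot: [-2.42, 1.568, 2.971]
contact_force: [0.7, -0.9, 0.3]
grip_width: 0.165
```

>>> jog_arm([
  [0,0,0,0,0,0,0],
  [0,0,0,0,0,0,0],
])

```text
time_s: 18.2
position: [0.5905, -0.2049, 0.1719]
ee_rot: [-1.437, 1.57, -2.329]
contact_force: [-0.1, -0.9, -0.6]
grip_width: 0.167
```

```bash
python3 plan.py x=0.465 y=0.229 z=0.162 turn=60 grip=0 n=9; python3 -c "
from h import *
crop(cap('side'),220,130,380,270,4,'s14.png')"
```

```text
from [ 0.5905 -0.2049  0.1719] phi 38.9 tilt 0.04 j1 0.58 j7 0.78 F [-0.1 -0.9 -0.6] g 0.17 t 18.2 turn 60.0 n 9
[[0.001,0.019,-0.046,-6.7,0.0,0.0,0.0],[0.001,0.025,-0.044,-6.7,0,0,0.0],[0.001,0.03,-0.04,-6.7,0,0,0.0],[0.001,0.034,-0.037,-6.7,0,0,0.0],[0.001,0.038,-0.033,-6.7,0,0,0.0]]
[[0.002,0.042,-0.028,-6.7,0,0,0.0],[0.001,0.045,-0.023,-6.7,0,0,0.0],[0.001,0.047,-0.017,-6.7,0,0,0.0],[0.001,0.048,-0.012,-6.7,0,0,0.0]]
```

View pics/s14.png

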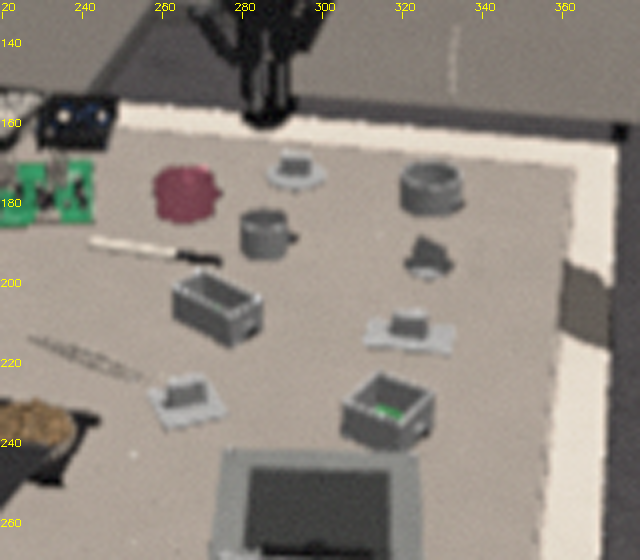

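>>> jog_arm([
  [0.001,0.019,-0.046,-6.7,0,0,0],
  [0.001,0.025,-0.044,-6.7,0,0,0],
  [0.001,0.03,-0.04,-6.7,0,0,0],
  [0.001,0.034,-0.037,-6.7,0,0,0],
  [0.001,0.038,-0.033,-6.7,0,0,0],
])

```text
time_s: 18.88
position: [0.5194, 0.0375, 0.1654]
ee_rot: [-2.793, 1.568, -3.096]
contact_force: [0.1, 0.1, 0.4]
grip_width: 0.164
```

>>> jog_arm([
  [0.002,0.042,-0.028,-6.7,0,0,0],
  [0.001,0.045,-0.023,-6.7,0,0,0],
  [0.001,0.047,-0.017,-6.7,0,0,0],
  [0.001,0.048,-0.012,-6.7,0,0,0],
  [0,0,0,0,0,0,0],
])

```text
time_s: 19.5
position: [0.4625, 0.2331, 0.1609]
ee_rot: [2.355, 1.567, 2.523]
contact_force: [-0.4, -1.5, -0.7]
grip_width: 0.166
```

>>> jog_arm([
  [0,0,0,0,0,0,0],
])

```text
time_s: 19.62
position: [0.4649, 0.2278, 0.1606]
ee_rot: [-2.643, 1.568, -2.483]
contact_force: [1.2, -0.6, -0.3]
grip_width: 0.159
```

```bash
python3 plan.py x=0.465 y=0.229 z=0.114 turn=0 grip=0; python3 -c "
from h import *
crop(cap('side'),220,160,380,300,4,'s15.png')"
```

```text
from [0.4649 0.2278 0.1606] phi 99.2 tilt 0.16 j1 0.13 j7 0.92 F [ 1.2 -0.6 -0.3] g 0.16 t 19.6 turn 0.0 n 1
[[0.0466,0.0012,0.0003,-0.0,-0.1,0.1,0.0]]
```

View pics/s15.png

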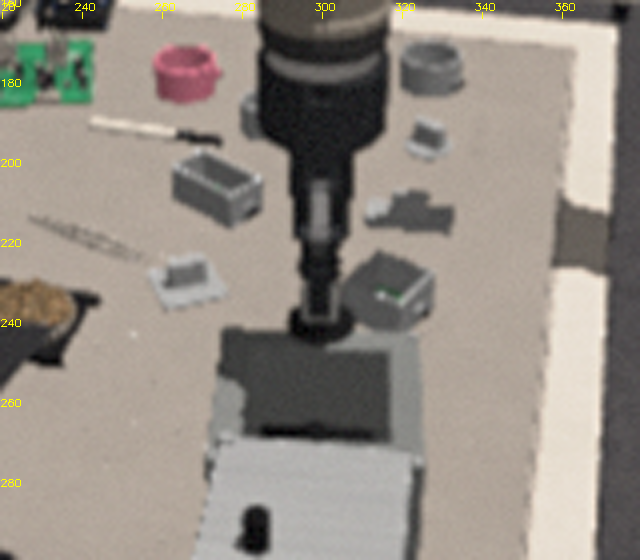

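>>> jog_arm([
  [0.023,0.001,0,0,0,0,0],
  [0.023,0,0,0,0,0,0],
  [0,0,0,0,0,0,0],
  [0,0,0,0,0,0,0.33],
  [0,0,0,0,0,0,0.33],
])

```text
time_s: 20.3
position: [0.4661, 0.2298, 0.1168]
ee_rot: [0.079, 1.569, 0.238]
contact_force: [-0.5, 0.8, -0.2]
grip_width: 0.329
```

>>> jog_arm([
  [-0.04,0,0,0,0,0,0.35],
  [-0.05,0,0,0,0,0,0.35],
  [0.0,-0.04,0.02,0,0,0,0.35],
  [0.0,-0.05,0.02,0,0,0,0.35],
  [0,-0.05,0.02,0,0,0,0.35],
])

```text
time_s: 20.92
position: [0.548, 0.1, 0.2071]
ee_rot: [-0.253, 1.568, -0.092]
contact_force: [-0.3, 0.8, 0.0]
grip_width: 0.347
```

>>> jog_arm([
  [0,-0.05,0.02,0,0,0,0.35],
  [0,-0.05,0.02,0,0,0,0.35],
  [0,-0.05,0.02,0,0,0,0.4],
])

```text
time_s: 21.3
position: [0.6312, -0.0389, 0.2069]
ee_rot: [-0.322, 1.569, -0.162]
contact_force: [0.1, 1.1, 0.4]
grip_width: 0.398
```

```bash
python3 -c "
from h import *
crop(cap('side'),220,160,380,300,4,'s16.png');crop(cap('top'),150,150,310,290,5,'t16.png')
print(st()[0]['position'])"
```

```text
[ 0.6326508  -0.04623015  0.20583705]
```

View pics/s16.png

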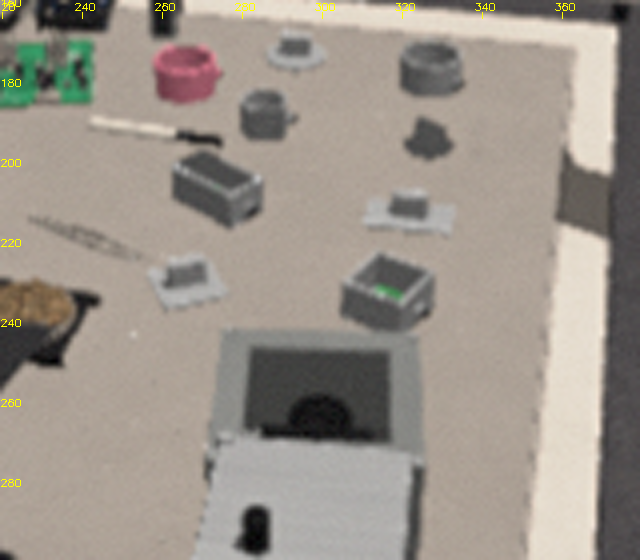

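View pics/t16.png

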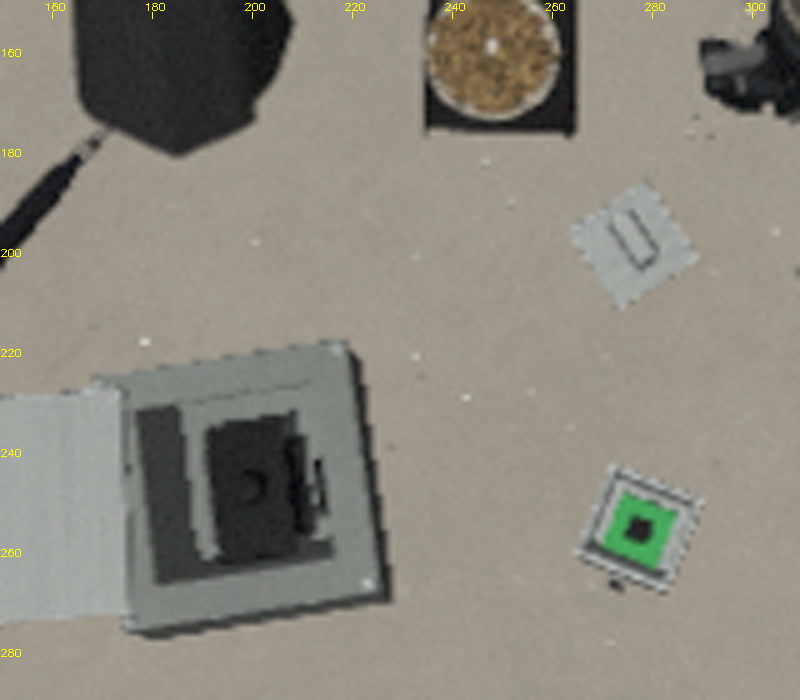

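Run:
```python
from h import *
c=cap("top"); 
T=[]
for (u,v) in [(278,256),(322,195),(371,200),(417,251),(277,198),(325,256),(369,256),(422,201)]:
    T.append(cv2.resize(c["frame"][v-20:v+20,u-18:u+18,::-1],None,fx=5.5,fy=5.5,interpolation=cv2.INTER_NEAREST))
cv2.imwrite("pics/mos.png",np.vstack([np.hstack(T[:4]),np.hstack(T[4:])]))
```

```text
(no output)
```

View pics/mos.png

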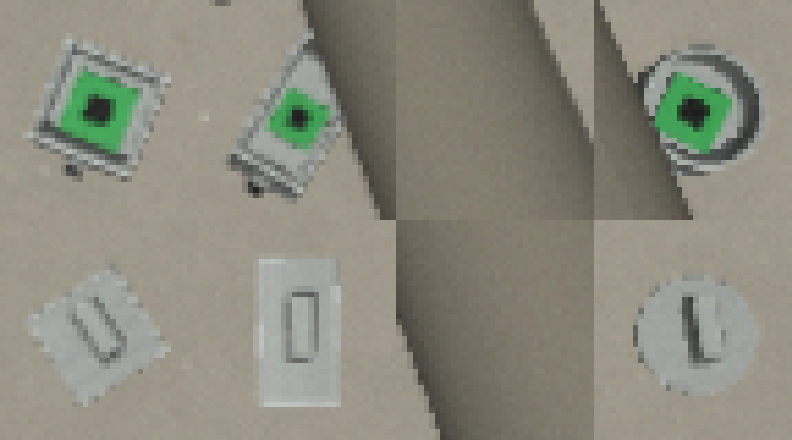

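```bash
cat > fit.py <<'E'
from meas import *
from scipy.optimize import least_squares
HS={"large":(.060,.060,1),"small":(.044,.044,1),"square":(.052,.052,0),"oblong":(.072,.040,0)}
def mask(c,u,v,r=24):
    f=c["frame"].astype(int); m=np.zeros(f.shape[:2],bool)
    nb=((f[:,:,0]-f[:,:,2])<9)|(f.max(2)<105)
    m[v-r:v+r,u-r:u+r]=nb[v-r:v+r,u-r:u+r]
    n,l,s,ce=cv2.connectedComponentsWithStats(m.astype(np.uint8),connectivity=4)
    d=[np.linalg.norm(ce[i]-[u,v])+(99 if s[i][4]<90 else 0) for i in range(1,n)]
    m=(l==1+int(np.argmin(d)))
    return cv2.morphologyEx(np.pad(m.astype(np.uint8),2),cv2.MORPH_CLOSE,np.ones((5,5)))[2:-2,2:-2]
def fit(c,kind,xy,z,yaw=0.,far=True,thr=0.25,off=None):
    """xy guess (m)."""
    u,v=np.round(proj(c,[[*xy,z]])[0]).astype(int)
    m=mask(c,u,v); P=planepoly(c,m,z)
    nad=c["T"][:2,3]; w,h,rd=HS[kind]
    p=np.array([*xy,yaw],float)
    for it in range(4):
        d=P-p[:2]; dn=d/np.linalg.norm(d,axis=1)[:,None]
        aw=(p[:2]-nad)/np.linalg.norm(p[:2]-nad)
        Q=P[(dn@aw>thr)] if far else P
        def res(q):
            e=Q-q[:2]
            if rd: return np.linalg.norm(e,axis=1)-w/2
            cs,sn=np.cos(q[2]),np.sin(q[2]); a=np.abs(e@[cs,sn])-w/2; b=np.abs(e@[-sn,cs])-h/2
            out=np.hypot(np.maximum(a,0),np.maximum(b,0)); return np.where((a>0)|(b>0),out,np.maximum(a,b))
        s=least_squares(res,p if not rd else p,loss="soft_l1",f_scale=.001); p=s.x
    return p[:2],np.degrees(p[2]),np.sqrt(np.mean(res(p)**2)),len(Q)
def hole_bar(c,xy,z=.021,r=10):
    pass
if __name__=="__main__":
    c=cap("top")
    pr=lambda n,t:print(n,t[0].round(4),round(t[1],1),"rms mm",round(t[2]*1e3,2),t[3])
    pr("H sq",fit(c,"square",(.444,.044),.036,np.radians(-22)))
    pr("H ob",fit(c,"oblong",(.603,-.076),.036,np.radians(-32)))
    pr("H lg",fit(c,"large",(.458,-.33),.036))
    pr("H sm",fit(c,"small",(.59,-.203),.036))
    for k,xy,y in (("square",(.5997,.0468),31),("oblong",(.444,-.081),-1),("small",(.4425,-.198),0),("large",(.590,-.3455),0)):
        pr("L "+k,fit(c,k,xy,.010,np.radians(y),far=False))
E
python3 fit.py
```

```text
H sq [0.4441 0.0438] -21.8 rms mm 0.64 133
H ob [ 0.648  -0.0518] 87.9 rms mm 4.51 220
H lg [ 0.4559 -0.3215] 0.0 rms mm 0.63 124
H sm [ 0.6314 -0.1987] 0.0 rms mm 5.91 124
L square [0.5993 0.0468] 32.1 rms mm 0.85 294
L oblong [ 0.4435 -0.0822] -1.0 rms mm 0.55 328
L small [ 0.4407 -0.1601] 0.0 rms mm 24.79 459
L large [ 0.5895 -0.3455] 0.0 rms mm 0.95 274
```

```bash
python3 plan.py x=0.5993 y=0.0468 z=0.11 phi=122.1 grip=0.5 n=4
```

```text
from [ 0.6304 -0.0386  0.2061] phi 99.0 tilt 0.03 j1 0.49 j7 1.46 F [0.4 0.5 0.2] g 0.40 t 21.5 turn 23.1 n 4
[[0.024,0.022,-0.004,-5.8,0.0,-0.0,0.5],[0.024,0.023,-0.002,-5.8,0,0,0.5],[0.024,0.023,-0.0,-5.8,0,0,0.5],[0.024,0.022,0.002,-5.8,0,0,0.5]]
```

>>> jog_arm([
  [0.024,0.022,-0.004,-5.8,0,0,0.5],
  [0.024,0.023,-0.002,-5.8,0,0,0.5],
  [0.024,0.023,0,-5.8,0,0,0.5],
  [0.024,0.022,0.002,-5.7,0,0,0.5],
  [0,0,0,0,0,0,0.5],
])

```text
time_s: 22.12
position: [0.5959, 0.0511, 0.109]
ee_rot: [2.252, 1.567, 2.821]
contact_force: [0.9, 0.4, 0.2]
grip_width: 0.499
```

>>> jog_arm([
  [0,0,0,0,0,0,0.5],
])

```text
time_s: 22.25
position: [0.5992, 0.0476, 0.1111]
ee_rot: [-0.845, 1.569, -0.282]
contact_force: [0.1, 0.4, 0.9]
grip_width: 0.502
```

```bash
python3 plan.py x=0.5993 y=0.0468 z=0.039 phi=122.1 grip=0.5; python3 -c "
from h import *
crop(cap('side'),220,160,380,300,4,'s17.png')"
```

```text
from [0.5992 0.0476 0.1111] phi 122.2 tilt 0.12 j1 0.41 j7 1.61 F [0.1 0.4 0.9] g 0.50 t 22.2 turn -0.1 n 2
[[0.036,-0.0004,-0.0002,0.1,0.1,0.1,0.5],[0.0361,-0.0003,-0.0002,0.1,0,0,0.5]]
```

View pics/s17.png

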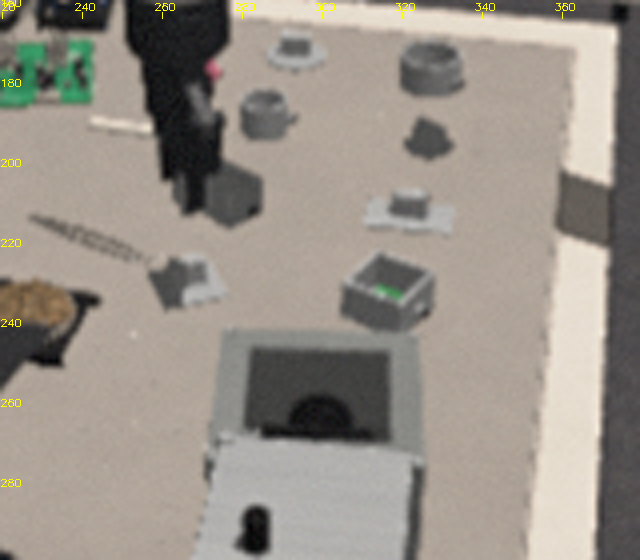

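```bash
python3 -c "
from h import *
c=cap('side');print((proj(c,[[.5992,.0476,.086],[.5993,.0468,.01]])-[220,160])*4)"
```

```text
[[181.37519414 196.62022975]
 [184.64122386 279.46572511]]
```

>>> jog_arm([
  [0.036,0,0,0,0,0,0.5],
  [0.036,0,0,0,0,0,0.5],
  [0,0,0,0,0,0,0.5],
])

```text
time_s: 22.72
position: [0.5971, 0.046, 0.0362]
ee_rot: [2.865, 1.566, -2.856]
contact_force: [-0.8, -0.1, -0.0]
grip_width: 0.504
```

>>> jog_arm([
  [0,0,0,0,0,0,0],
  [0,0,0,0,0,0,0],
  [0,0,0,0,0,0,0],
  [0,0,0,0,0,0,0],
], grip_force=40)

```text
time_s: 23.22
position: [0.6003, 0.0477, 0.0399]
ee_rot: [-0.59, 1.567, -0.027]
contact_force: [-0.1, -0.7, 7.2]
grip_width: 0.128
```

```bash
python3 plan.py x=0.5993 y=0.0468 z=0.039 phi=122.1 grip=0|head -1
```

```text
from [0.6003 0.0477 0.0399] phi 122.3 tilt 0.23 j1 0.37 j7 1.55 F [-0.1 -0.7  7.2] g 0.13 t 23.2 turn -0.2 n 1
```

>>> jog_arm([
  [-0.02,0,0,0,0,0,0],
  [-0.04,0,0,0,0,0,0],
  [-0.02,0,0,0,0,0,0],
  [0,0,0,0,0,0,0],
])

```text
time_s: 23.72
position: [0.5996, 0.0478, 0.1198]
ee_rot: [-0.6, 1.567, -0.037]
contact_force: [-0.5, -0.1, -1.5]
grip_width: 0.13
```

```bash
python3 plan.py x=0.4441 y=0.0438 z=0.115 turn=-53.9 grip=0 n=6
```

```text
from [0.5996 0.0478 0.1198] phi 122.3 tilt 0.22 j1 0.42 j7 1.62 F [-0.5 -0.1 -1.5] g 0.13 t 23.7 turn -53.9 n 6
[[0.001,0.013,-0.022,9.0,0.2,0.1,0.0],[0.001,0.01,-0.024,9.0,0,0,0.0],[0.0,0.006,-0.026,9.0,0,0,0.0],[0.001,0.001,-0.025,9.0,0,0,0.0],[0.001,-0.002,-0.026,9.0,0,0,0.0]]
[[0.001,-0.006,-0.025,9.0,0,0,0.0]]
```

>>> jog_arm([
  [0.001,0.013,-0.022,9,0.2,0.1,0],
  [0.001,0.01,-0.024,9,0,0,0],
  [0,0.006,-0.026,9,0,0,0],
  [0.001,0.001,-0.025,9,0,0,0],
  [0.001,-0.002,-0.026,9,0,0,0],
])

```text
time_s: 24.35
position: [0.4672, 0.0438, 0.1129]
ee_rot: [-2.864, 1.564, -3.092]
contact_force: [0.1, 0.1, 0.0]
grip_width: 0.13
```

>>> jog_arm([
  [0.001,-0.006,-0.025,9,0,0,0],
  [0,0,0,0,0,0,0],
  [0,0,0,0,0,0,0],
  [0,0,0,0,0,0,0],
])

```text
time_s: 24.85
position: [0.4444, 0.0441, 0.1132]
ee_rot: [-2.922, 1.567, 2.982]
contact_force: [0.6, 0.4, -0.9]
grip_width: 0.129
```

```bash
python3 plan.py x=0.4441 y=0.0438 z=0.075 grip=0 phi=68.2; python3 -c "
from h import *
crop(cap('side'),260,180,360,280,6,'s18.png');crop(cap('top'),250,180,350,280,6,'t18.png')"
```

```text
from [0.4444 0.0441 0.1132] phi 68.3 tilt 0.20 j1 0.37 j7 0.80 F [ 0.6  0.4 -0.9] g 0.13 t 24.9 turn -0.1 n 1
[[0.0382,-0.0003,-0.0001,0.1,-0.2,0.0,0.0]]
```

View pics/s18.png

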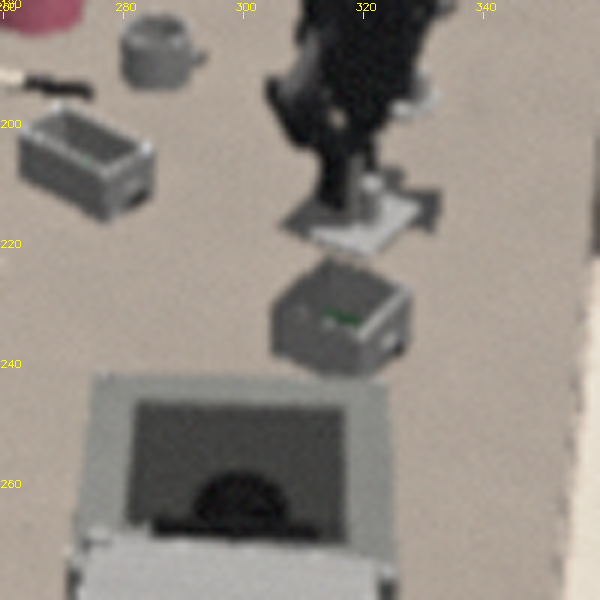

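View pics/t18.png

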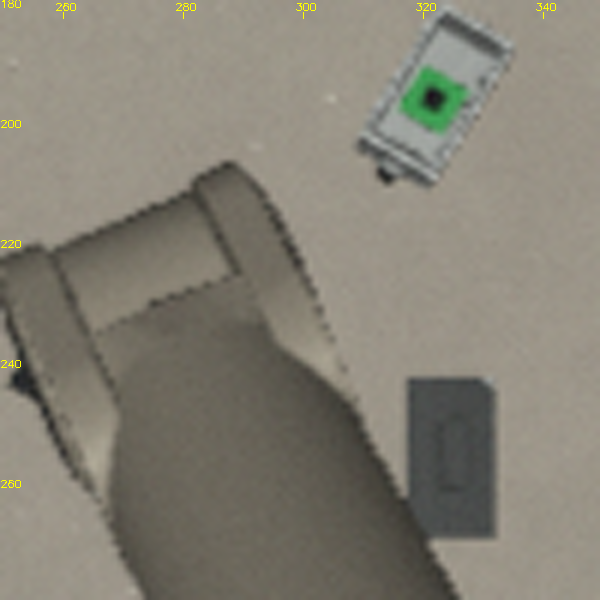

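>>> jog_arm([
  [0.02,0,0.001,0,-0.2,0,0],
  [0.018,0,0,0,0,0,0],
  [0,0,0,0,0,0,0],
  [0.003,0,0,0,0,0,0],
  [0,0,0,0,0,0,0],
])

```text
time_s: 25.58
position: [0.4448, 0.0436, 0.0727]
ee_rot: [-0.973, 1.569, -1.352]
contact_force: [-0.4, 0.3, -0.5]
grip_width: 0.13
```

```bash
python3 plan.py x=0.4451 y=0.0438 z=0.070 grip=0 phi=68.2
```

```text
from [0.4448 0.0436 0.0727] phi 68.3 tilt 0.08 j1 0.33 j7 0.73 F [-0.4  0.3 -0.5] g 0.13 t 25.6 turn -0.1 n 1
[[0.0027,0.0003,0.0002,0.1,0.0,0.1,0.0]]
```

>>> jog_arm([
  [0.003,0,0,0,0,0,0],
  [0,0,0,0,0,0,0],
])

```text
time_s: 25.82
position: [0.4449, 0.0436, 0.0699]
ee_rot: [-0.812, 1.569, -1.191]
contact_force: [-0.1, 0.6, 3.8]
grip_width: 0.123
```

>>> jog_arm([
  [0.001,0,0,0,0,0,0],
  [0,0,0,0,0,0,0],
  [0,0,0,0,0,0,0.28],
  [0,0,0,0,0,0,0.28],
])

```text
time_s: 26.32
position: [0.4442, 0.0435, 0.0682]
ee_rot: [-1.577, 1.569, -1.956]
contact_force: [-0.6, -0.7, -0.0]
grip_width: 0.28
```

>>> jog_arm([
  [-0.03,0,0,0,0,0,0.28],
  [-0.05,0,0,0,0,0,0.4],
  [0,0,0,0,0,0,0.4],
])

```text
time_s: 26.7
position: [0.4471, 0.0441, 0.1513]
ee_rot: [0.166, 1.564, -0.214]
contact_force: [-0.2, -0.3, 0.2]
grip_width: 0.397
```

```bash
python3 plan.py x=0.4435 y=-0.0822 z=0.10 grip=0.5 phi=89 arc=1; python3 -c "
from h import *
crop(cap('side'),260,180,360,280,6,'s19.png')"
```

```text
from [0.4471 0.0441 0.1513] phi 68.3 tilt 0.41 j1 0.40 j7 0.84 F [-0.2 -0.3  0.2] g 0.40 t 26.7 turn 20.7 n 3
[[0.017,-0.038,0.018,-6.9,0.4,-0.0,0.5],[0.017,-0.041,0.01,-6.9,0,0,0.5],[0.017,-0.042,0.0,-6.9,0,0,0.5]]
```

View pics/s19.png

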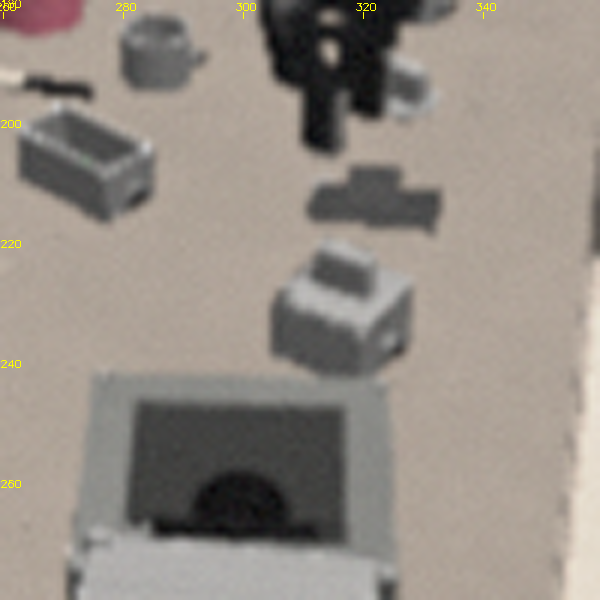

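>>> jog_arm([
  [0.017,-0.038,0.017,-6.9,0.4,0,0.5],
  [0.017,-0.041,0.01,-6.9,0,0,0.5],
  [0.017,-0.042,0,-6.9,0,0,0.5],
  [0,0,0,0,0,0,0.5],
  [0,0,0,0,0,0,0.5],
])

```text
time_s: 27.38
position: [0.4386, -0.0811, 0.0965]
ee_rot: [2.946, 1.562, 2.927]
contact_force: [0.4, 1.4, -0.5]
grip_width: 0.494
```

```bash
python3 plan.py x=0.4435 y=-0.0822 z=0.0395 grip=0.5 phi=89 ; python3 -c "
from fit import *
c=cap('side');crop(c,260,150,360,250,6,'s20.png')
print((proj(c,[[.4435,-.0822,.01],[.603,-.076,.036]])-[260,150])*6)
c=cap('top');crop(c,250,150,400,280,5,'t20.png')
print(fit(c,'oblong',(.603,-.076),.036,np.radians(-32)),fit(c,'square',(.444,.044),.04,np.radians(-22)))"
```

```text
from [ 0.4386 -0.0811  0.0965] phi 89.0 tilt 0.52 j1 0.63 j7 1.41 F [ 0.4  1.4 -0.5] g 0.49 t 27.4 turn 0.0 n 2
[[0.0285,-0.0005,0.0024,0.0,-0.5,-0.1,0.5],[0.0285,-0.0005,0.0025,-0.0,0,0,0.5]]
[[371.96944837 378.13326436]
 [ 84.16747771 312.90968176]]
(array([ 0.60405599, -0.07656222]), np.float64(-31.86595638510114), np.float64(0.0006595976619373783), 146) (array([0.44401744, 0.04329798]), np.float64(-21.60541213861545), np.float64(0.0006884602199070902), 135)
```

View pics/s20.png

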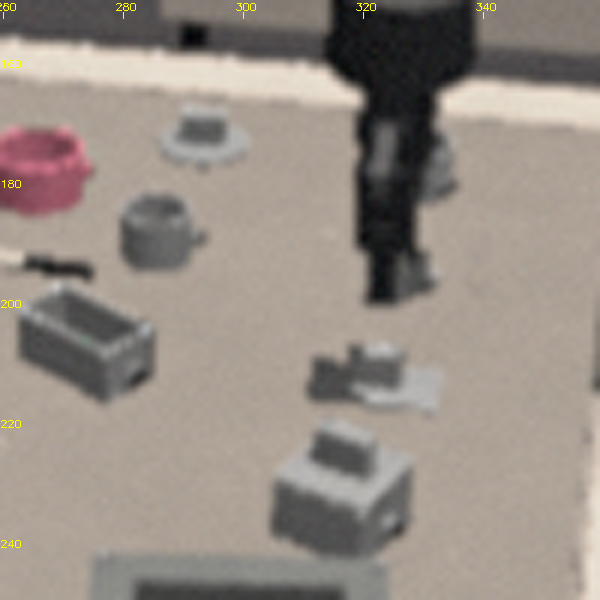

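View pics/t20.png

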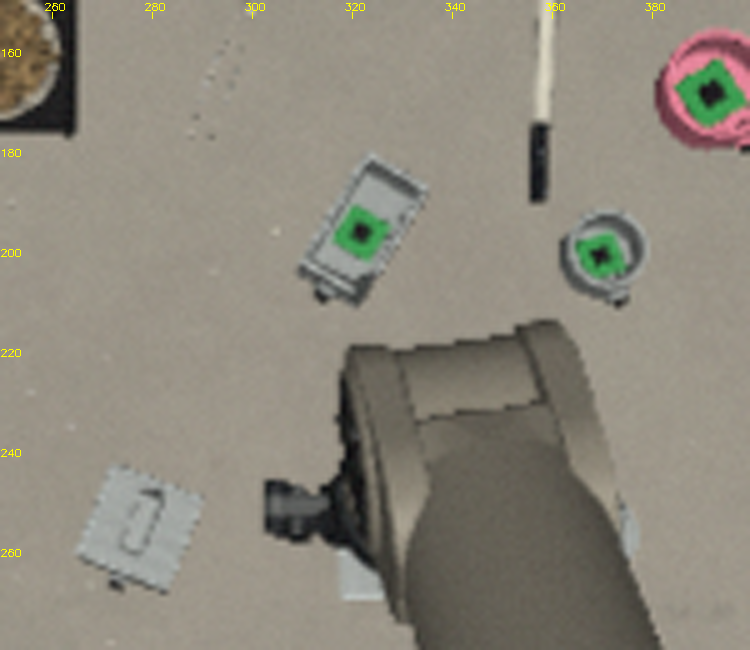

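```bash
python3 plan.py x=0.4435 y=-0.0822 z=0.0395 grip=0.5 phi=89
```

```text
from [ 0.4394 -0.0804  0.0972] phi 89.1 tilt 0.42 j1 0.63 j7 1.41 F [ 0.1  0.3 -0.5] g 0.50 t 27.5 turn -0.1 n 2
[[0.0289,-0.0009,0.0021,0.0,-0.4,-0.1,0.5],[0.0288,-0.0008,0.002,0.0,0,0,0.5]]
```

>>> jog_arm([
  [0.029,-0.0015,0.003,0,-0.4,0,0.5],
  [0.028,0,0.001,0,0,0,0.5],
  [0,0,0,0,0,0,0.5],
  [0,0,0,0,0,0,0.5],
])

```text
time_s: 27.98
position: [0.4438, -0.0825, 0.0411]
ee_rot: [0.503, 1.57, 0.487]
contact_force: [-0.4, -0.2, 0.3]
grip_width: 0.497
```

```bash
python3 plan.py x=0.4435 y=-0.0822 z=0.0395 grip=0 phi=89
```

```text
from [ 0.4438 -0.0825  0.0411] phi 89.1 tilt 0.07 j1 0.57 j7 1.32 F [-0.4 -0.2  0.3] g 0.50 t 28.0 turn -0.1 n 1
[[0.0016,0.0003,-0.0003,0.1,0.1,-0.0,0.0]]
```

>>> jog_arm([
  [0.001,0,0,0,0,0,0],
  [0,0,0,0,0,0,0],
  [0,0,0,0,0,0,0],
  [0,0,0,0,0,0,0],
])

```text
time_s: 28.48
position: [0.4438, -0.0834, 0.0402]
ee_rot: [0.015, 1.569, -0.002]
contact_force: [-0.7, 0.2, 6.1]
grip_width: 0.127
```

```bash
python3 plan.py x=0.4435 y=-0.0822 z=0.0395 grip=0 phi=89
```

```text
from [ 0.4438 -0.0834  0.0402] phi 89.0 tilt 0.08 j1 0.57 j7 1.32 F [-0.7  0.2  6.1] g 0.13 t 28.5 turn 0.0 n 1
[[0.0007,0.0012,-0.0003,-0.0,0.1,-0.0,0.0]]
```

>>> jog_arm([
  [-0.02,0,0,0,0,0,0],
  [-0.04,0,0,0,0,0,0],
  [-0.02,0,0,0,0,0,0],
  [0,0,0,0,0,0,0],
])

```text
time_s: 28.98
position: [0.4441, -0.0837, 0.1206]
ee_rot: [-0.236, 1.568, -0.254]
contact_force: [0.9, -0.4, -1.4]
grip_width: 0.13
```

```bash
python3 plan.py x=0.604 y=-0.0766 z=0.117 turn=-30.9 grip=0 n=4
```

```text
from [ 0.4441 -0.0837  0.1206] phi 89.0 tilt 0.19 j1 0.66 j7 1.45 F [ 0.9 -0.4 -1.4] g 0.13 t 29.0 turn -30.9 n 4
[[0.001,0.003,0.04,7.7,0.2,0.0,0.0],[0.001,0.007,0.039,7.7,0,0,0.0],[0.001,0.013,0.038,7.7,0,0,0.0],[0.001,0.018,0.036,7.7,0,0,0.0]]
```

>>> jog_arm([
  [0.001,0.003,0.04,7.7,0.2,0,0],
  [0.001,0.007,0.039,7.7,0,0,0],
  [0.001,0.013,0.038,7.7,0,0,0],
  [0.001,0.018,0.036,7.7,0,0,0],
  [0,0,0,0,0,0,0],
])

```text
time_s: 29.6
position: [0.6047, -0.0756, 0.113]
ee_rot: [-3.072, 1.566, 2.657]
contact_force: [-0.7, 0.6, -0.4]
grip_width: 0.127
```

>>> jog_arm([
  [0,0,0,0,0,0,0],
  [0,0,0,0,0,0,0],
])

```text
time_s: 29.85
position: [0.6014, -0.0769, 0.1141]
ee_rot: [-2.676, 1.565, 3.052]
contact_force: [0.4, -0.8, -0.9]
grip_width: 0.129
```

```bash
python3 plan.py x=0.604 y=-0.0766 z=0.075 grip=0 phi=58.1; python3 -c "
from fit import *
c=cap('side');crop(c,230,150,360,250,6,'s21.png')"
```

```text
from [ 0.6014 -0.0769  0.1141] phi 58.2 tilt 0.34 j1 0.42 j7 0.84 F [ 0.4 -0.8 -0.9] g 0.13 t 29.9 turn -0.1 n 1
[[0.0391,0.0016,0.0021,0.1,-0.3,0.2,0.0]]
```

View pics/s21.png

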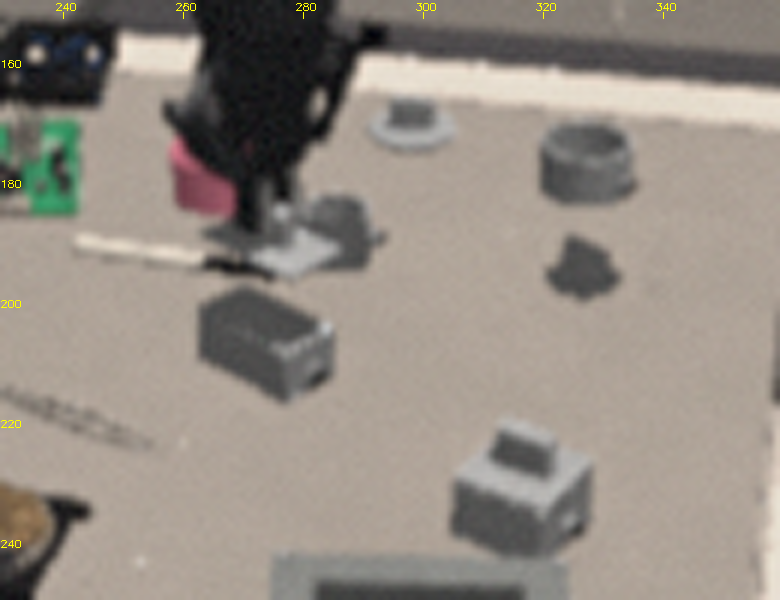

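>>> jog_arm([
  [0.02,0.0015,0.002,0,-0.3,0.2,0],
  [0.016,0,0,0,0,0,0],
  [0,0,0,0,0,0,0],
  [0,0,0,0,0,0,0],
])

```text
time_s: 30.4
position: [0.6056, -0.0763, 0.0792]
ee_rot: [0.906, 1.568, 0.351]
contact_force: [0.9, -0.8, -1.2]
grip_width: 0.129
```

```bash
python3 plan.py x=0.604 y=-0.0766 z=0.072 grip=0 phi=58.1
```

```text
from [ 0.6056 -0.0763  0.0792] phi 58.2 tilt 0.18 j1 0.41 j7 0.82 F [ 0.9 -0.8 -1.2] g 0.13 t 30.4 turn -0.1 n 1
[[0.0072,-0.0011,-0.0012,0.1,0.1,-0.1,0.0]]
```

>>> jog_arm([
  [0.003,-0.001,-0.001,0,0,0,0],
  [0.004,0,0,0,0,0,0],
  [0,0,0,0,0,0,0],
])

```text
time_s: 30.78
position: [0.6038, -0.0766, 0.0715]
ee_rot: [1.083, 1.569, 0.527]
contact_force: [0.0, -0.3, -0.6]
grip_width: 0.127
```

```bash
python3 plan.py x=0.604 y=-0.0766 z=0.0702 grip=0 phi=58.1
```

```text
from [ 0.6038 -0.0766  0.0715] phi 58.2 tilt 0.12 j1 0.41 j7 0.81 F [ 0.  -0.3 -0.6] g 0.13 t 30.8 turn -0.1 n 1
[[0.0013,0.0001,0.0002,0.1,0.1,-0.1,0.0]]
```

Inserted freely; seat and release.

>>> jog_arm([
  [0.002,0,0,0,0,0,0],
  [0.0,0,0,0,0,0,0],
  [0,0,0,0,0,0,0.28],
  [0,0,0,0,0,0,0.28],
])

```text
time_s: 31.28
position: [0.6041, -0.0766, 0.0697]
ee_rot: [0.964, 1.568, 0.409]
contact_force: [-0.1, 0.6, -0.0]
grip_width: 0.278
```

>>> jog_arm([
  [-0.03,0,0,0,0,0,0.28],
  [-0.05,0,0,0,0,0,0.4],
  [0,0,0,0,0,0,0.4],
  [0,0,0,0,0,0,0.4],
])

```text
time_s: 31.78
position: [0.6035, -0.0769, 0.1495]
ee_rot: [0.958, 1.569, 0.403]
contact_force: [0.2, -0.5, -0.8]
grip_width: 0.4
```

```bash
python3 -c "
from fit import *
c=cap('side');crop(c,230,150,360,250,6,'s22.png')
c=cap('top');crop(c,300,150,440,280,5,'t22.png')
print(fit(c,'large',(.459,-.329),.036))
print(fit(c,'small',(.590,-.203),.036))
print(fit(c,'small',(.442,-.199),.01,far=False))
print(fit(c,'large',(.590,-.345),.01,far=False))
"
```

```text
(array([ 0.45587462, -0.32162856]), np.float64(0.0), np.float64(0.0006866120976975313), 126)
(array([ 0.62882953, -0.20554844]), np.float64(0.0), np.float64(0.007189348002728037), 120)
(array([ 0.4428337 , -0.16413939]), np.float64(0.0), np.float64(0.02588118837751411), 484)
(array([ 0.57482299, -0.37004798]), np.float64(0.0), np.float64(0.0011738529760369132), 267)
```

View pics/s22.png

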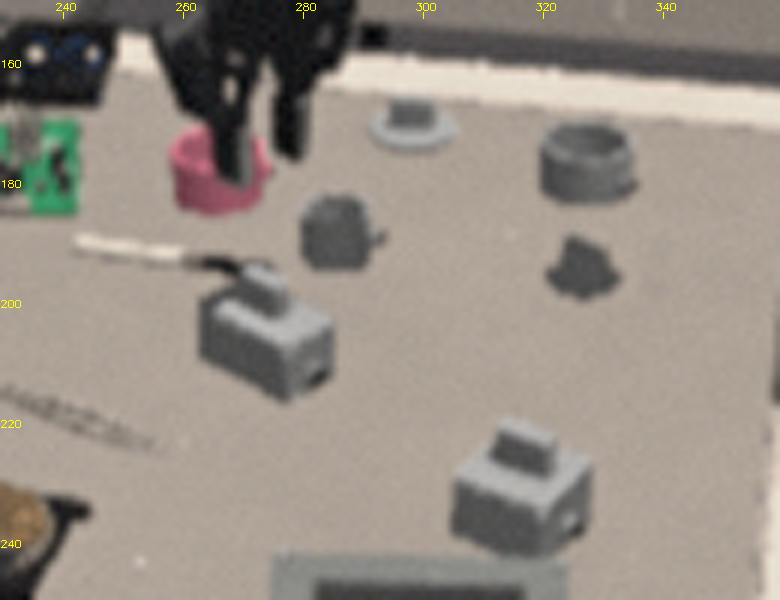

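View pics/t22.png

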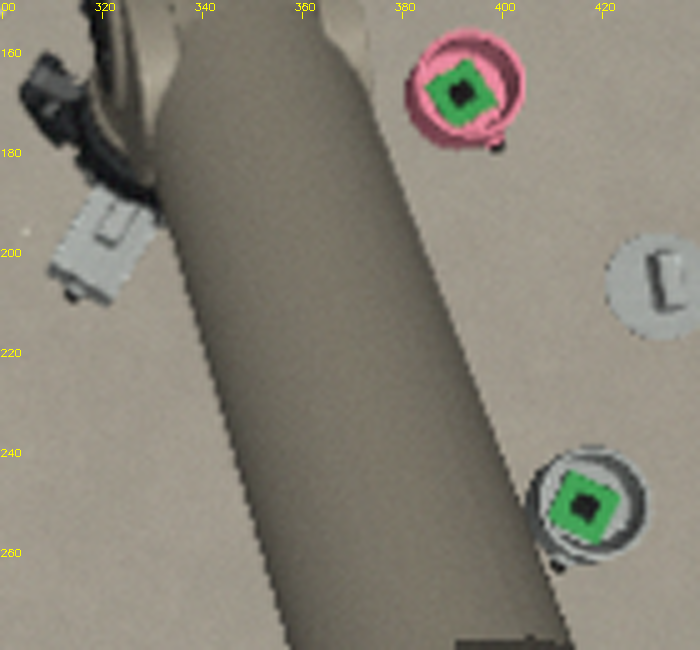

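```bash
python3 -c "
from fit import *
c=cap('top');d=dict(c);d['frame']=np.load('top0.npy')
print(fit(d,'small',(.442,-.199),.01,far=False))
print(fit(d,'large',(.590,-.345),.01,far=False))
print(fit(d,'small',(.590,-.203),.04), fit(d,'small',(.590,-.203),.036))
print(fit(d,'large',(.459,-.329),.036))
def m(u,v): return onz(d,[[u,v]],.036)
print(m(429.5,251),m(417,237.5),proj(c,[[.4559,-.3216,.036]]))
T=[cv2.resize(x['frame'][v-20:v+20,u-20:u+20,::-1],None,fx=10,fy=10,interpolation=cv2.INTER_CUBIC) for x,u,v in ((d,369,256),(d,417,251))]
cv2.imwrite('pics/z.png',np.hstack(T))
"
```

```text
(array([ 0.44212443, -0.1991736 ]), np.float64(0.0), np.float64(0.0011954263433997692), 203)
(array([ 0.5894937 , -0.34531322]), np.float64(0.0), np.float64(0.0010348085202601955), 274)
(array([ 0.59008978, -0.20435268]), np.float64(0.0), np.float64(0.0007894923273363759), 89) (array([ 0.59093425, -0.20513215]), np.float64(0.0), np.float64(0.000784299378933372), 89)
(array([ 0.45587462, -0.32162856]), np.float64(0.0), np.float64(0.0006866120976975313), 126)
[[ 0.45343504 -0.35099778  0.036     ]] [[ 0.48873104 -0.32053545  0.036     ]] [[418.0575457  250.06787222]]
```

View pics/z.png

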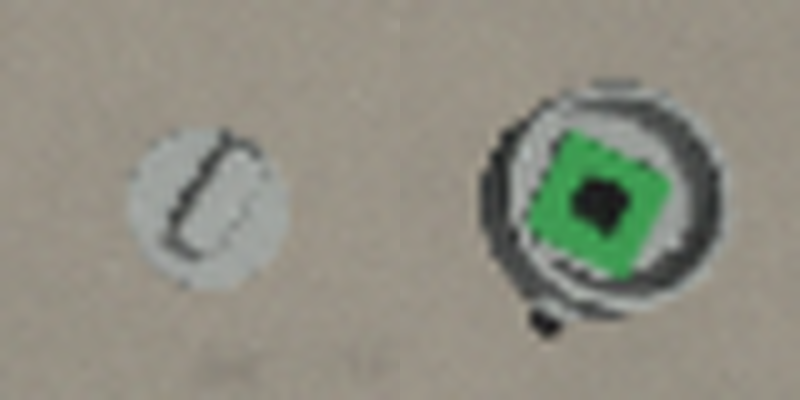

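```bash
python3 plan.py x=0.4421 y=-0.1992 z=0.10 grip=0.5 phi=60.3
```

```text
from [ 0.6028 -0.0768  0.1483] phi 58.2 tilt 0.08 j1 0.44 j7 0.86 F [-0.6 -0.3  0.2] g 0.40 t 31.9 turn 2.1 n 4
[[0.012,-0.047,-0.018,-0.5,-0.1,-0.1,0.5],[0.012,-0.047,-0.018,-0.5,0,0,0.5],[0.012,-0.047,-0.019,-0.5,0,0,0.5],[0.012,-0.047,-0.02,-0.5,0,0,0.5]]
```

>>> jog_arm([
  [0.012,-0.047,-0.018,-0.5,0,0,0.5],
  [0.012,-0.047,-0.018,-0.5,0,0,0.5],
  [0.012,-0.047,-0.019,-0.5,0,0,0.5],
  [0.012,-0.047,-0.02,-0.5,0,0,0.5],
  [0,0,0,0,0,0,0.5],
])

```text
time_s: 32.55
position: [0.4372, -0.2016, 0.099]
ee_rot: [-2.932, 1.566, 2.824]
contact_force: [-0.2, 1.2, -0.8]
grip_width: 0.502
```

>>> jog_arm([
  [0,0,0,0,0,0,0.5],
  [0,0,0,0,0,0,0.5],
])

```text
time_s: 32.8
position: [0.4442, -0.1979, 0.1015]
ee_rot: [0.912, 1.567, 0.394]
contact_force: [0.6, 1.4, 0.4]
grip_width: 0.503
```

```bash
python3 plan.py x=0.4421 y=-0.1992 z=0.0395 grip=0.5 phi=60.3; python3 -c "
from fit import *
c=cap('side');crop(c,250,140,380,240,6,'s23.png')
c=cap('top');crop(c,300,150,440,280,5,'t23.png')
print(fit(c,'small',(.590,-.203),.036))
print(fit(c,'large',(.575,-.370),.01,far=False))
print(fit(c,'oblong',(.603,-.076),.04,np.radians(-32)))
"
```

```text
from [ 0.4442 -0.1979  0.1015] phi 60.3 tilt 0.24 j1 0.74 j7 1.20 F [0.6 1.4 0.4] g 0.50 t 32.8 turn -0.0 n 2
[[0.031,-0.0011,-0.0006,-0.0,0.1,-0.2,0.5],[0.031,-0.001,-0.0006,0.0,0,0,0.5]]
(array([ 0.59004474, -0.20477061]), np.float64(0.0), np.float64(0.0005651558050265811), 88)
(array([ 0.56160977, -0.35802982]), np.float64(0.0), np.float64(0.013438312313462365), 500)
(array([ 0.60409816, -0.07723726]), np.float64(-31.873963660166417), np.float64(0.0007385846371454741), 146)
```

View pics/s23.png

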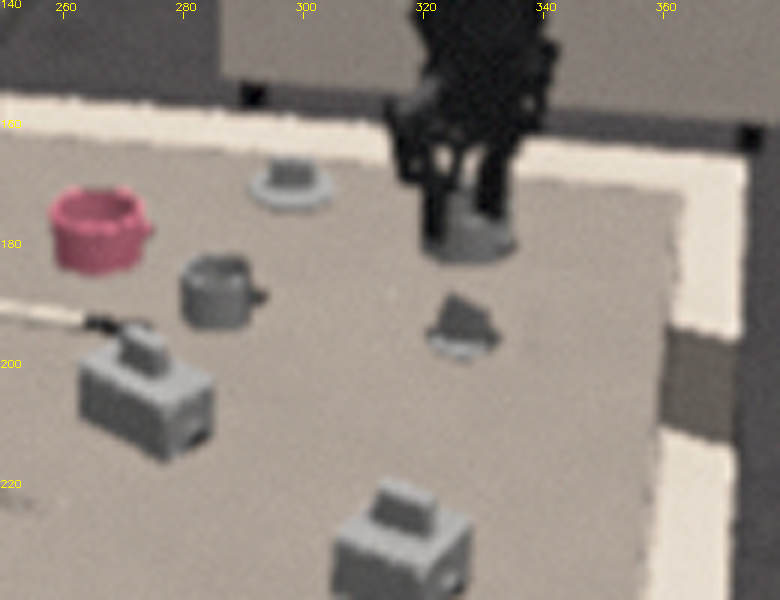

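View pics/t23.png

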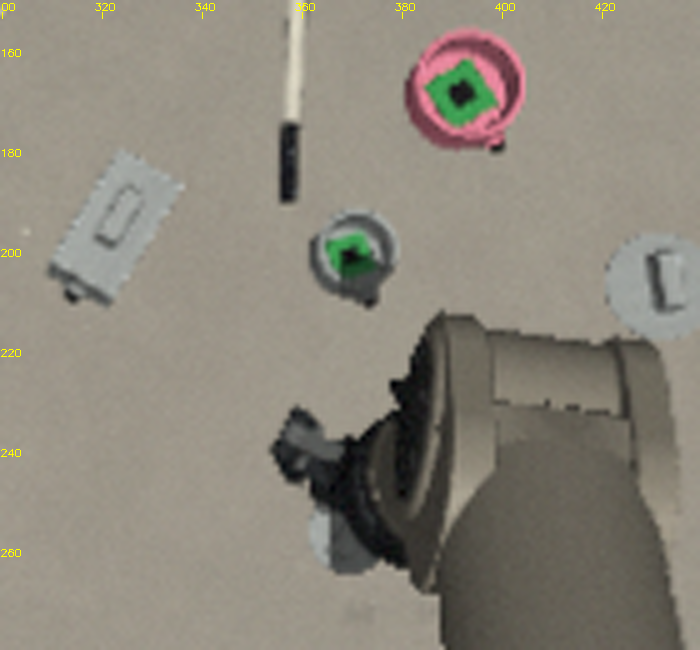

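>>> jog_arm([
  [0.031,-0.002,-0.001,0,0,0,0.5],
  [0.03,0,0,0,0,0,0.5],
  [0,0,0,0,0,0,0.5],
  [0,0,0,0,0,0,0.5],
])

```text
time_s: 33.4
position: [0.4422, -0.2, 0.0411]
ee_rot: [0.722, 1.567, 0.202]
contact_force: [-0.1, -0.7, -0.0]
grip_width: 0.502
```

```bash
python3 plan.py x=0.4421 y=-0.1992 z=0.0397 grip=0 phi=60.3
```

```text
from [ 0.4422 -0.2     0.0411] phi 60.2 tilt 0.23 j1 0.71 j7 1.13 F [-0.1 -0.7 -0. ] g 0.50 t 33.4 turn 0.1 n 1
[[0.0014,0.0007,-0.0004,-0.1,0.2,-0.2,0.0]]
```

>>> jog_arm([
  [0.001,0,0,0,0,0,0],
  [0,0,0,0,0,0,0],
  [0,0,0,0,0,0,0],
  [0,0,0,0,0,0,0],
])

```text
time_s: 33.9
position: [0.4418, -0.2004, 0.0403]
ee_rot: [0.578, 1.567, 0.058]
contact_force: [-1.2, 0.1, 7.1]
grip_width: 0.132
```

```bash
python3 plan.py x=0.4421 y=-0.1992 z=0.0397 grip=0 phi=60.3
```

```text
from [ 0.4418 -0.2004  0.0403] phi 60.2 tilt 0.23 j1 0.71 j7 1.13 F [-1.2  0.1  7.1] g 0.13 t 33.9 turn 0.1 n 1
[[0.0006,0.0012,-0.0004,-0.1,0.2,-0.1,0.0]]
```

>>> jog_arm([
  [-0.02,0,0,0,0,0,0],
  [-0.04,0,0,0,0,0,0],
  [-0.02,0,0,0,0,0,0],
  [0,0,0,0,0,0,0],
])

```text
time_s: 34.4
position: [0.4418, -0.2009, 0.1206]
ee_rot: [0.372, 1.565, -0.149]
contact_force: [0.1, -0.4, -0.3]
grip_width: 0.126
```

```bash
python3 plan.py x=0.590 y=-0.2048 z=0.117 turn=0 grip=0; python3 -c "
from fit import *
c=cap('side');crop(c,250,140,380,240,6,'s24.png')"
```

```text
from [ 0.4418 -0.2009  0.1206] phi 60.2 tilt 0.33 j1 0.77 j7 1.22 F [ 0.1 -0.4 -0.3] g 0.13 t 34.4 turn 0.0 n 3
[[0.001,0.023,0.044,-0.0,0.3,-0.1,0.0],[0.001,0.024,0.043,-0.0,0,0,0.0],[0.002,0.023,0.044,-0.0,0,0,0.0]]
```

View pics/s24.png

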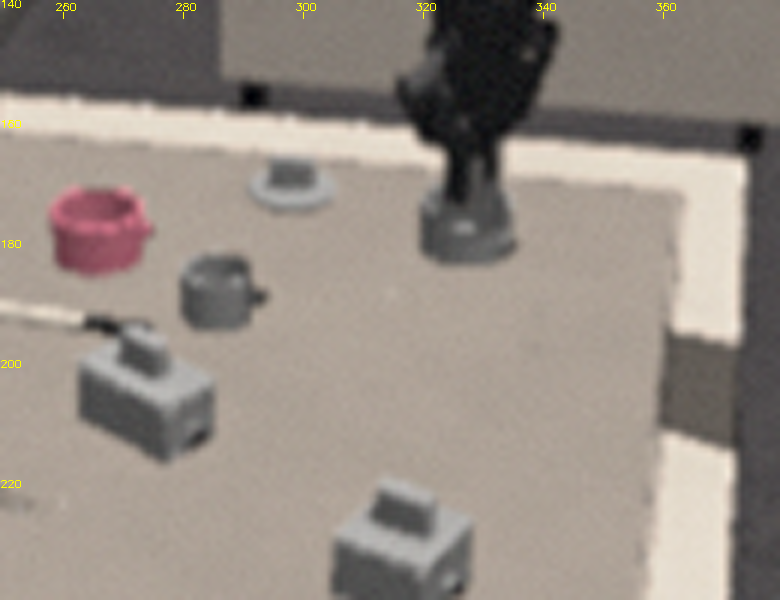

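>>> jog_arm([
  [0.001,0.023,0.044,0,0.3,0,0],
  [0.001,0.024,0.043,0,0,0,0],
  [0.001,0.023,0.044,0,0,0,0],
  [0,0,0,0,0,0,0],
  [0,0,0,0,0,0,0],
])

```text
time_s: 35.08
position: [0.5875, -0.2044, 0.1142]
ee_rot: [3.012, 1.563, 2.492]
contact_force: [-0.0, 0.3, -0.6]
grip_width: 0.127
```

>>> jog_arm([
  [0,0,0,0,0,0,0],
])

```text
time_s: 35.2
position: [0.5875, -0.2049, 0.1154]
ee_rot: [2.988, 1.565, 2.467]
contact_force: [-0.3, 0.5, -0.3]
grip_width: 0.132
```

```bash
python3 plan.py x=0.590 y=-0.2048 z=0.08 turn=0 grip=0; python3 -c "
from fit import *
c=cap('side');crop(c,230,130,360,230,6,'s25.png')"
```

```text
from [ 0.5875 -0.2049  0.1154] phi 60.2 tilt 0.33 j1 0.62 j7 1.09 F [-0.3  0.5 -0.3] g 0.13 t 35.2 turn 0.0 n 1
[[0.0354,0.0014,0.0021,0.0,-0.3,-0.1,0.0]]
```

View pics/s25.png

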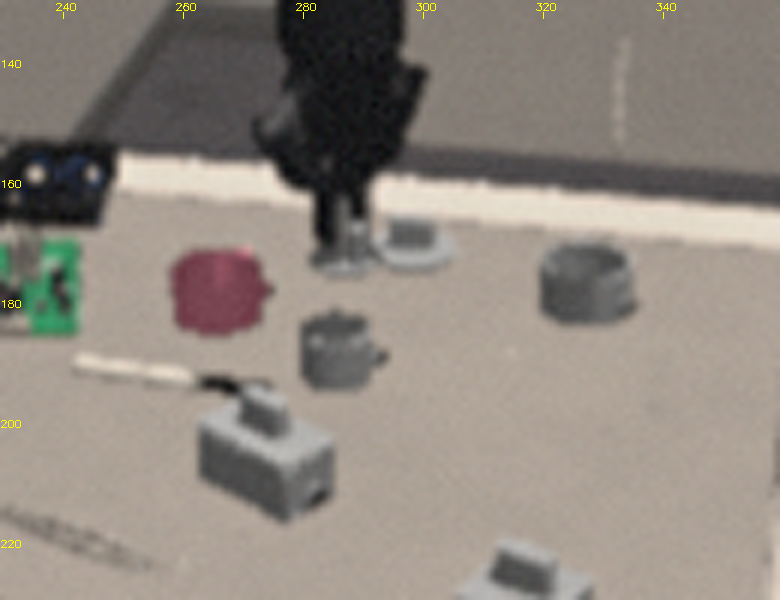

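>>> jog_arm([
  [0.018,0.001,0.002,0,-0.3,0,0],
  [0.017,0,0,0,0,0,0],
  [0,0,0,0,0,0,0],
  [0,0,0,0,0,0,0],
])

```text
time_s: 35.75
position: [0.5916, -0.2046, 0.081]
ee_rot: [1.047, 1.568, 0.526]
contact_force: [0.8, 0.2, -0.3]
grip_width: 0.128
```

```bash
python3 plan.py x=0.590 y=-0.2048 z=0.072 grip=0 turn=0
```

```text
from [ 0.5916 -0.2046  0.081 ] phi 60.2 tilt 0.15 j1 0.60 j7 1.07 F [ 0.8  0.2 -0.3] g 0.13 t 35.8 turn 0.0 n 1
[[0.009,-0.0009,-0.0013,-0.0,0.1,-0.1,0.0]]
```

>>> jog_arm([
  [0.004,-0.001,-0.001,0,0,0,0],
  [0.005,0,0,0,0,0,0],
  [0,0,0,0,0,0,0],
  [0,0,0,0,0,0,0],
])

```text
time_s: 36.25
position: [0.5902, -0.2051, 0.0722]
ee_rot: [0.929, 1.568, 0.409]
contact_force: [0.6, -0.5, -0.8]
grip_width: 0.129
```

```bash
python3 plan.py x=0.590 y=-0.2048 z=0.0702 grip=0 turn=0
```

```text
from [ 0.5902 -0.2051  0.0722] phi 60.2 tilt 0.15 j1 0.60 j7 1.07 F [ 0.6 -0.5 -0.8] g 0.13 t 36.2 turn 0.0 n 1
[[0.002,0.0001,-0.0003,-0.0,0.1,-0.1,0.0]]
```

>>> jog_arm([
  [0.0025,0,0,0,0,0,0],
  [0.0,0,0,0,0,0,0],
  [0,0,0,0,0,0,0.28],
  [0,0,0,0,0,0,0.28],
])

```text
time_s: 36.75
position: [0.5901, -0.2051, 0.0695]
ee_rot: [0.991, 1.568, 0.471]
contact_force: [0.6, -0.1, 0.1]
grip_width: 0.279
```

>>> jog_arm([
  [-0.03,0,0,0,0,0,0.28],
  [-0.05,0,0,0,0,0,0.4],
  [0,0,0,0,0,0,0.4],
  [0,0,0,0,0,0,0.4],
])

```text
time_s: 37.25
position: [0.5896, -0.2052, 0.1493]
ee_rot: [1.046, 1.569, 0.526]
contact_force: [-0.3, -0.7, 0.3]
grip_width: 0.398
```

```bash
python3 -c "
from fit import *
c=cap('side');crop(c,230,130,360,230,6,'s26.png')
c=cap('top');crop(c,330,150,450,270,5,'t26.png')
print(fit(c,'large',(.5748,-.370),.01,far=False))
print(fit(c,'large',(.456,-.3216),.036))
print(st()[0]['position'])
"
```

```text
(array([ 0.57896257, -0.42089927]), np.float64(0.0), np.float64(0.02001183895808046), 425)
(array([ 0.456 , -0.3216]), np.float64(0.0), np.float64(nan), 0)
[ 0.58889942 -0.20501681  0.14816229]
  return _methods._mean(a, axis=axis, dtype=dtype,
  ret = ret.dtype.type(ret / rcount)
```

View pics/s26.png

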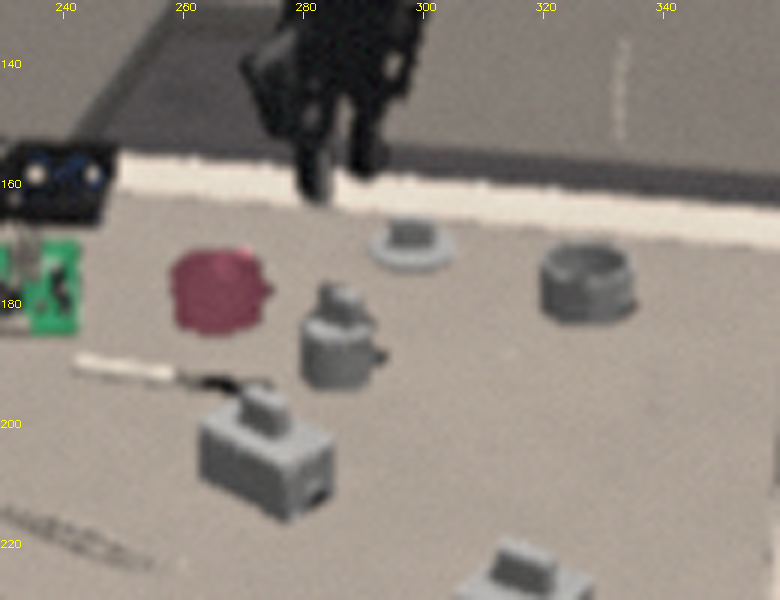

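View pics/t26.png

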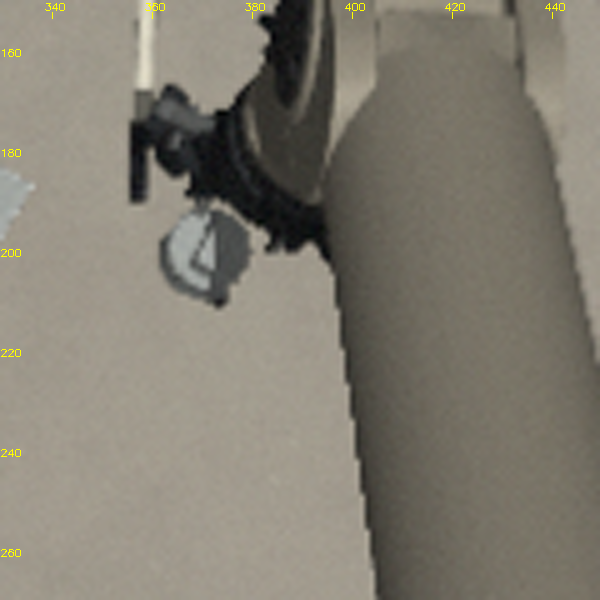

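```bash
python3 -c "
import cv2,numpy as np
a=cv2.imread('pics/t22.png')[220:350,590:700];cv2.imwrite('pics/z2.png',np.hstack([cv2.resize(a,None,fx=3.5,fy=3.5,interpolation=cv2.INTER_CUBIC),cv2.resize(cv2.imread('pics/t23.png')[220:350,590:700],None,fx=3.5,fy=3.5)]))
"
```

```text
(no output)
```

View pics/z2.png

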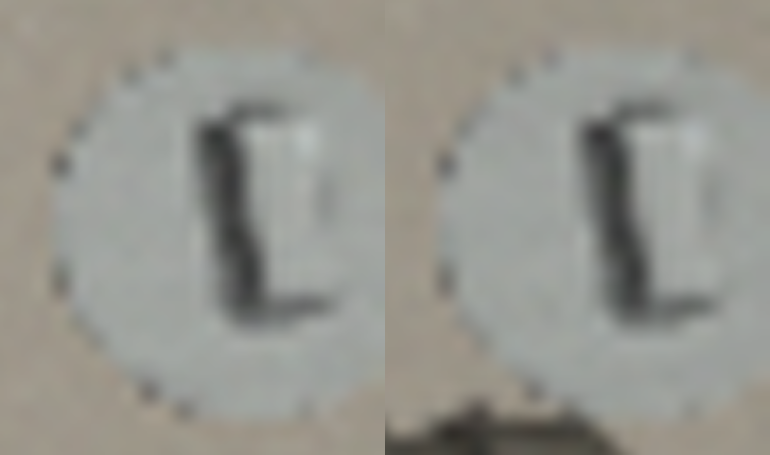

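```bash
python3 plan.py x=0.5748 y=-0.370 z=0.10 phi=99.2 grip=0.5 n=5
```

```text
from [ 0.5889 -0.205   0.1482] phi 60.2 tilt 0.11 j1 0.63 j7 1.11 F [-0.6 -0.2 -0.1] g 0.40 t 37.4 turn 39.0 n 5
[[0.01,-0.03,0.014,-7.8,-0.1,-0.1,0.5],[0.009,-0.032,0.01,-7.8,0,0,0.5],[0.01,-0.032,0.005,-7.8,0,0,0.5],[0.01,-0.033,0.001,-7.8,0,0,0.5],[0.009,-0.033,-0.004,-7.8,0,0,0.5]]
```

>>> jog_arm([
  [0.01,-0.03,0.014,-7.8,0,0,0.5],
  [0.009,-0.032,0.01,-7.8,0,0,0.5],
  [0.01,-0.032,0.005,-7.8,0,0,0.5],
  [0.01,-0.033,0.001,-7.8,0,0,0.5],
  [0.009,-0.033,-0.004,-7.8,0,0,0.5],
])

```text
time_s: 37.98
position: [0.5747, -0.3703, 0.0993]
ee_rot: [1.359, 1.568, 1.525]
contact_force: [0.0, 0.4, 0.3]
grip_width: 0.504
```

>>> jog_arm([
  [0,0,0,0,0,0,0.5],
  [0,0,0,0,0,0,0.5],
  [0,0,0,0,0,0,0.5],
])

```text
time_s: 38.35
position: [0.5765, -0.3676, 0.1016]
ee_rot: [0.464, 1.567, 0.627]
contact_force: [0.3, 0.1, -0.3]
grip_width: 0.499
```

```bash
python3 plan.py x=0.5748 y=-0.370 z=0.0395 phi=99.2 grip=0.5; python3 -c "
from fit import *
c=cap('side');crop(c,250,110,380,210,6,'s27.png')
c=cap('top');crop(c,330,150,470,280,5,'t27.png')
print(fit(c,'large',(.456,-.3216),.036))
"
```

```text
from [ 0.5765 -0.3676  0.1016] phi 99.3 tilt 0.20 j1 0.90 j7 1.95 F [ 0.3  0.1 -0.3] g 0.50 t 38.4 turn -0.1 n 2
[[0.0311,-0.001,-0.001,0.1,0.2,-0.1,0.5],[0.031,-0.0011,-0.001,0.1,0,0,0.5]]
(array([ 0.45569129, -0.32174184]), np.float64(0.0), np.float64(0.0006635863699586085), 126)
```

View pics/s27.png

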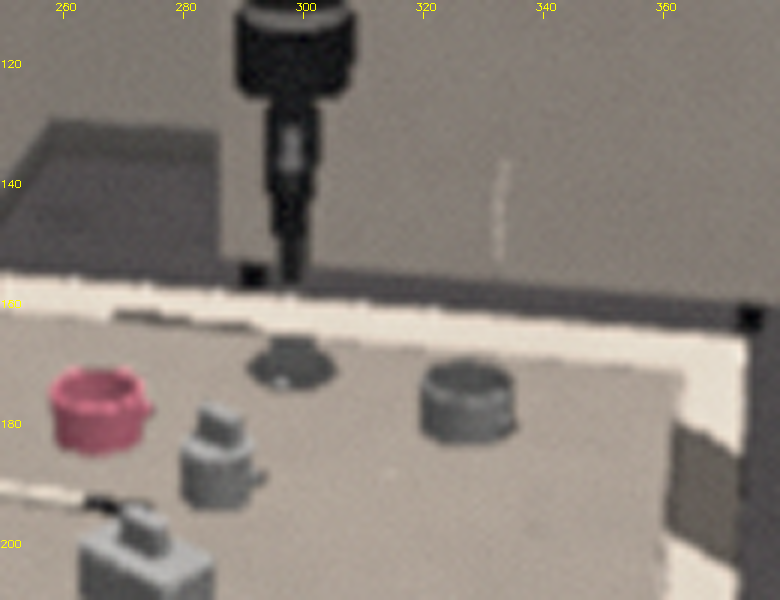

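View pics/t27.png

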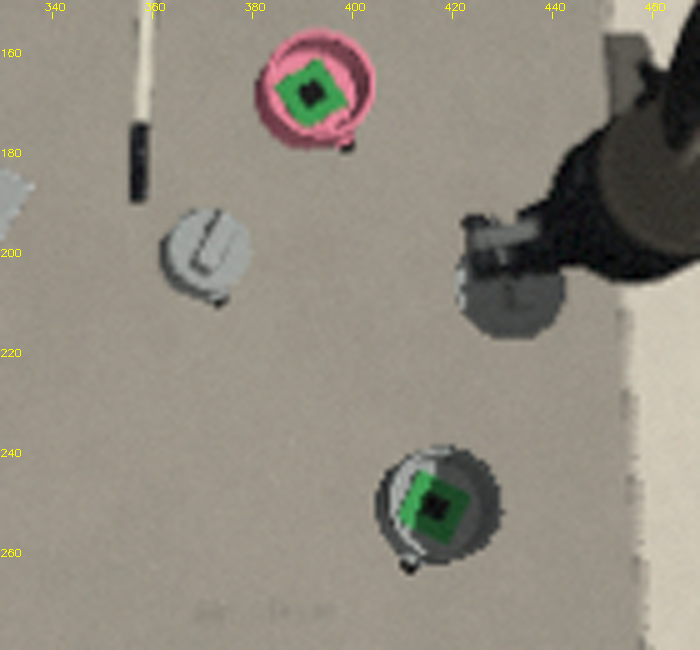

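>>> jog_arm([
  [0.031,-0.002,-0.0015,0,0,0,0.5],
  [0.03,0,0,0,0,0,0.5],
  [0,0,0,0,0,0,0.5],
  [0,0,0,0,0,0,0.5],
])

```text
time_s: 38.95
position: [0.5758, -0.3717, 0.0418]
ee_rot: [-0.079, 1.566, 0.082]
contact_force: [0.2, 0.5, 1.2]
grip_width: 0.499
```

```bash
python3 plan.py x=0.5748 y=-0.370 z=0.0397 grip=0 phi=99.2
```

```text
from [ 0.5758 -0.3717  0.0418] phi 99.2 tilt 0.25 j1 0.88 j7 1.92 F [0.2 0.5 1.2] g 0.50 t 39.0 turn -0.0 n 1
[[0.0021,0.0019,-0.0007,0.0,0.2,0.0,0.0]]
```

>>> jog_arm([
  [0.0015,0.001,-0.001,0,0.2,0,0],
  [0,0,0,0,0,0,0],
  [0,0,0,0,0,0,0],
  [0,0,0,0,0,0,0],
])

```text
time_s: 39.45
position: [0.5744, -0.3713, 0.0403]
ee_rot: [-0.617, 1.57, -0.456]
contact_force: [-0.4, 1.3, 5.9]
grip_width: 0.128
```

```bash
python3 plan.py x=0.5748 y=-0.370 z=0.0397 grip=0 phi=99.2
```

```text
from [ 0.5744 -0.3713  0.0403] phi 99.2 tilt 0.04 j1 0.88 j7 1.92 F [-0.4  1.3  5.9] g 0.13 t 39.5 turn 0.0 n 1
[[0.0006,0.0012,0.0006,0.0,0.0,0.0,0.0]]
```

>>> jog_arm([
  [-0.02,0,0,0,0,0,0],
  [-0.04,0,0,0,0,0,0],
  [-0.02,0,0,0,0,0,0],
  [0,0,0,0,0,0,0],
])

```text
time_s: 39.95
position: [0.5747, -0.3717, 0.1211]
ee_rot: [-0.773, 1.568, -0.612]
contact_force: [-0.4, -0.1, -0.6]
grip_width: 0.131
```

```bash
python3 plan.py x=0.4557 y=-0.3217 z=0.117 turn=0 grip=0; python3 -c "
from fit import *
c=cap('side');crop(c,250,110,380,210,6,'s28.png')"
```

```text
from [ 0.5747 -0.3717  0.1211] phi 99.2 tilt 0.16 j1 0.90 j7 1.96 F [-0.4 -0.1 -0.6] g 0.13 t 40.0 turn 0.0 n 3
[[0.001,0.023,-0.036,0.0,0.1,0.1,0.0],[0.002,0.023,-0.037,-0.0,0,0,0.0],[0.001,0.022,-0.036,-0.0,0,0,0.0]]
```

View pics/s28.png

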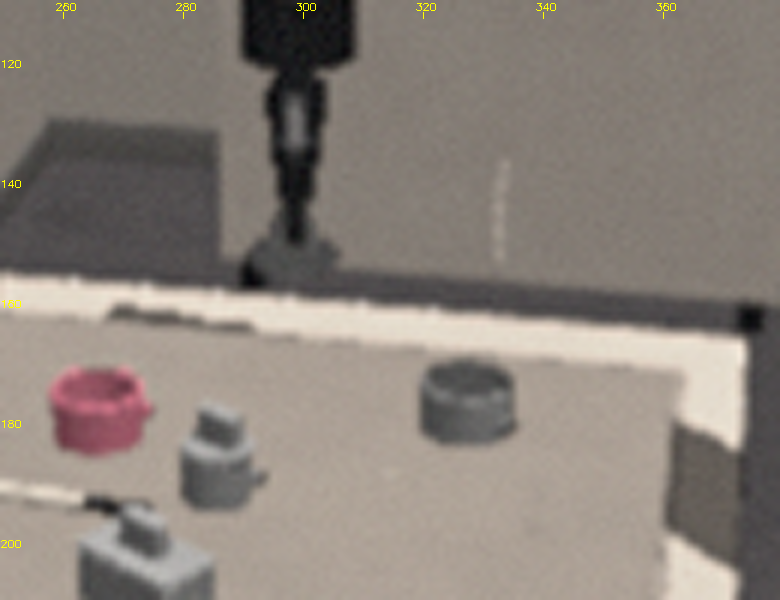

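>>> jog_arm([
  [0.001,0.023,-0.036,0,0,0,0],
  [0.001,0.023,-0.037,0,0,0,0],
  [0.001,0.022,-0.036,0,0,0,0],
  [0,0,0,0,0,0,0],
  [0,0,0,0,0,0,0],
])

```text
time_s: 40.62
position: [0.4552, -0.3215, 0.1155]
ee_rot: [2.195, 1.569, 2.355]
contact_force: [0.6, 0.3, -1.5]
grip_width: 0.135
```

>>> jog_arm([
  [0,0,0,0,0,0,0],
  [0,0,0,0,0,0,0],
])

```text
time_s: 40.88
position: [0.4561, -0.3214, 0.116]
ee_rot: [1.654, 1.57, 1.814]
contact_force: [0.2, 0.4, 0.1]
grip_width: 0.13
```

```bash
python3 plan.py x=0.4559 y=-0.3223 z=0.08 turn=0 grip=0; python3 -c "
from fit import *
c=cap('side');crop(c,270,110,400,210,6,'s29.png')"
```

```text
from [ 0.4561 -0.3214  0.116 ] phi 99.2 tilt 0.06 j1 1.03 j7 1.99 F [0.2 0.4 0.1] g 0.13 t 40.9 turn 0.0 n 1
[[0.036,-0.0008,-0.0003,0.0,-0.0,-0.1,0.0]]
```

View pics/s29.png

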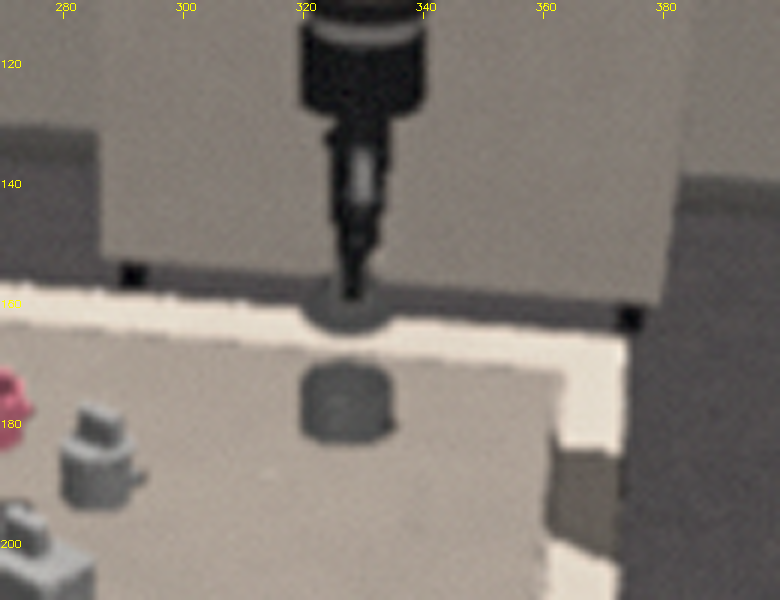

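>>> jog_arm([
  [0.018,-0.001,0,0,0,0,0],
  [0.017,0,0,0,0,0,0],
  [0,0,0,0,0,0,0],
  [0,0,0,0,0,0,0],
])

```text
time_s: 41.42
position: [0.4554, -0.3222, 0.0808]
ee_rot: [2.268, 1.569, 2.429]
contact_force: [0.2, 0.2, -0.1]
grip_width: 0.13
```

```bash
python3 plan.py x=0.4559 y=-0.3223 z=0.072 grip=0 turn=0
```

```text
from [ 0.4554 -0.3222  0.0808] phi 99.2 tilt 0.08 j1 1.01 j7 1.96 F [ 0.2  0.2 -0.1] g 0.13 t 41.4 turn 0.0 n 1
[[0.0088,-0.0002,0.0005,0.0,-0.1,-0.1,0.0]]
```

>>> jog_arm([
  [0.004,0,0,0,0,0,0],
  [0.005,0,0,0,0,0,0],
  [0,0,0,0,0,0,0],
  [0,0,0,0,0,0,0],
])

```text
time_s: 41.92
position: [0.4553, -0.3224, 0.0722]
ee_rot: [2.459, 1.57, 2.619]
contact_force: [0.8, 0.6, -1.8]
grip_width: 0.128
```

```bash
python3 plan.py x=0.4559 y=-0.3223 z=0.0702 grip=0 turn=0
```

```text
from [ 0.4553 -0.3224  0.0722] phi 99.2 tilt 0.06 j1 1.01 j7 1.95 F [ 0.8  0.6 -1.8] g 0.13 t 41.9 turn 0.0 n 1
[[0.002,-0.0,0.0006,0.0,-0.0,-0.0,0.0]]
```

>>> jog_arm([
  [0.0025,0,0,0,0,0,0],
  [0.0,0,0,0,0,0,0],
  [0,0,0,0,0,0,0.28],
  [0,0,0,0,0,0,0.28],
])

```text
time_s: 42.42
position: [0.4552, -0.3223, 0.0694]
ee_rot: [2.411, 1.57, 2.572]
contact_force: [-0.6, -0.9, 0.8]
grip_width: 0.28
```

>>> jog_arm([
  [-0.03,0,0,0,0,0,0.28],
  [-0.05,0,0,0,0,0,0.4],
  [-0.05,0,0,0,0,0,0.4],
  [0,0,0,0,0,0,0.4],
])

```text
time_s: 42.92
position: [0.4581, -0.3236, 0.2038]
ee_rot: [-0.825, 1.563, -0.665]
contact_force: [0.5, -0.3, -0.2]
grip_width: 0.4
```

```bash
python3 plan.py x=0.46 y=0.35 z=0.20 turn=0 grip=0.4 arc=1;python3 -c "
from fit import *
c=cap('side');crop(c,230,150,360,250,6,'s30.png')"
```

```text
from [ 0.4581 -0.3236  0.2038] phi 99.2 tilt 0.45 j1 1.08 j7 2.06 F [ 0.5 -0.3 -0.2] g 0.40 t 42.9 turn 0.0 n 14
[[0.0,0.037,0.035,0.0,0.3,0.3,0.4],[0.001,0.04,0.031,-0.0,0,0,0.4],[-0.0,0.043,0.028,-0.0,0,0,0.4],[0.0,0.045,0.023,-0.0,0,0,0.4],[0.0,0.047,0.02,-0.0,0,0,0.4]]
[[0.001,0.049,0.015,-0.0,0,0,0.4],[-0.0,0.051,0.011,-0.0,0,0,0.4],[0.0,0.051,0.006,-0.0,0,0,0.4],[0.0,0.051,0.002,-0.0,0,0,0.4],[0.001,0.052,-0.003,-0.0,0,0,0.4]]
[[0.0,0.051,-0.008,-0.0,0,0,0.4],[0.0,0.051,-0.012,-0.0,0,0,0.4],[0.001,0.049,-0.017,-0.0,0,0,0.4],[-0.0,0.048,-0.022,-0.0,0,0,0.4]]
```

View pics/s30.png

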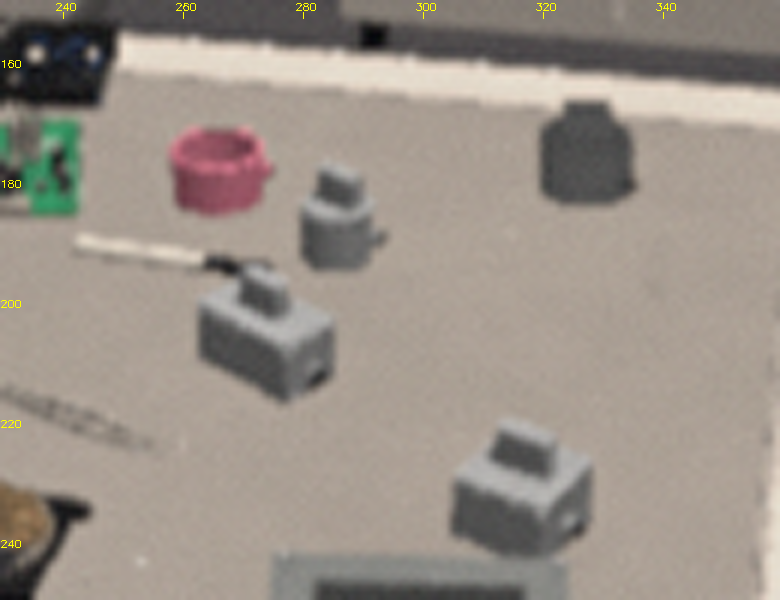

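```bash
python3 -c "
from fit import *
c=cap('top');crop(c,120,200,260,300,5,'t30.png')
f=c['frame'].astype(int);np.save('top1.npy',c['frame'])
roi=np.zeros(f.shape[:2],bool); roi[225:262,125:175]=1
for i,m,s,ce in comps((f.max(2)<55)&roi,8): print(s,ce,onz(c,[ce],.11))
"; python3 plan.py x=0.475 y=0.389 z=0.20 turn=-70 grip=0.5 arc=1 n=15
```

```text
[134 239   8   7  43] [137.6744186  242.18604651] [[0.47034159 0.38732098 0.11      ]]
from [ 0.4552 -0.3225  0.1997] phi 99.2 tilt 0.05 j1 1.08 j7 2.06 F [-1.1 -0.2 -0.3] g 0.40 t 43.0 turn -70.0 n 15
[[-0.0,0.034,0.035,4.7,-0.0,0.0,0.5],[-0.0,0.039,0.03,4.7,0,0,0.5],[-0.0,0.044,0.022,4.7,0,0,0.5],[-0.0,0.047,0.015,4.7,0,0,0.5],[-0.0,0.05,0.006,4.7,0,0,0.5]]
[[-0.0,0.05,-0.001,4.7,0,0,0.5],[-0.0,0.05,-0.011,4.7,0,0,0.5],[-0.0,0.047,-0.019,4.7,0,0,0.5],[-0.0,0.044,-0.026,4.7,0,0,0.5],[-0.0,0.039,-0.034,4.7,0,0,0.5]]
[[-0.0,0.033,-0.04,4.7,0,0,0.5],[-0.0,0.026,-0.046,4.7,0,0,0.5],[-0.0,0.018,-0.049,4.7,0,0,0.5],[-0.0,0.01,-0.052,4.7,0,0,0.5],[-0.0,0.0,-0.054,4.7,0,0,0.5]]
```

View pics/t30.png

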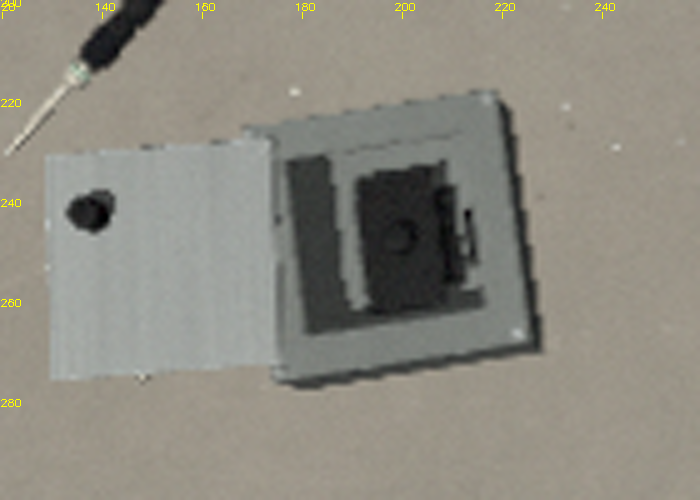

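>>> jog_arm([
  [0,0.034,0.035,4.7,0,0,0.5],
  [0,0.039,0.03,4.7,0,0,0.5],
  [0,0.044,0.022,4.7,0,0,0.5],
  [0,0.047,0.015,4.7,0,0,0.5],
  [0,0.05,0.006,4.7,0,0,0.5],
])

```text
time_s: 43.65
position: [0.5663, -0.1029, 0.1974]
ee_rot: [3.067, 1.566, 2.814]
contact_force: [-0.5, -0.4, -0.0]
grip_width: 0.498
```

>>> jog_arm([
  [0,0.05,-0.001,4.7,0,0,0.5],
  [0,0.05,-0.011,4.7,0,0,0.5],
  [0,0.047,-0.019,4.7,0,0,0.5],
  [0,0.044,-0.026,4.7,0,0,0.5],
  [0,0.039,-0.034,4.7,0,0,0.5],
])

```text
time_s: 44.28
position: [0.5754, 0.1493, 0.1975]
ee_rot: [-2.442, 1.566, -3.105]
contact_force: [0.5, -0.7, 1.5]
grip_width: 0.499
```

>>> jog_arm([
  [0,0.033,-0.04,4.7,0,0,0.5],
  [0,0.026,-0.046,4.7,0,0,0.5],
  [0,0.018,-0.049,4.7,0,0,0.5],
  [0,0.01,-0.052,4.7,0,0,0.5],
  [0,0,-0.05,4.7,0,0,0.5],
])

```text
time_s: 44.9
position: [0.4753, 0.387, 0.1976]
ee_rot: [-1.733, 1.567, -2.805]
contact_force: [0.6, 0.4, -0.2]
grip_width: 0.504
```

>>> jog_arm([
  [0,0,0,0,0,0,0.5],
  [0,0,0,0,0,0,0.5],
])

```text
time_s: 45.15
position: [0.4767, 0.385, 0.1982]
ee_rot: [-1.417, 1.567, -2.487]
contact_force: [1.0, -1.3, -0.2]
grip_width: 0.497
```

```bash
python3 plan.py x=0.472 y=0.387 z=0.122 grip=0.5 turn=0
```

```text
from [0.4767 0.385  0.1982] phi 28.7 tilt 0.20 j1 -0.28 j7 -0.48 F [ 1.  -1.3 -0.2] g 0.50 t 45.1 turn 0.0 n 2
[[0.0381,-0.0016,-0.002,0.0,0.0,0.2,0.5],[0.0381,-0.0016,-0.002,-0.0,0,0,0.5]]
```

>>> jog_arm([
  [0.038,-0.003,-0.004,0,0,0.2,0.5],
  [0.038,0,0,0,0,0,0.5],
  [0,0,0,0,0,0,0.5],
])

```text
time_s: 45.52
position: [0.4719, 0.3842, 0.1202]
ee_rot: [-1.231, 1.565, -2.304]
contact_force: [-0.7, -0.5, -0.4]
grip_width: 0.501
```

>>> jog_arm([
  [0,0,0,0,0,0,0],
  [0,0,0,0,0,0,0],
  [0,0,0,0,0,0,0],
  [0,0,0,0,0,0,0],
], grip_force=30)

```text
time_s: 46.02
position: [0.4737, 0.3884, 0.1255]
ee_rot: [1.607, 1.565, 0.536]
contact_force: [-0.1, -2.5, 6.5]
grip_width: 0.169
```

Run:
```python
from h import *
s,R=st();p=s["position"];v=p[:2]-[.506,.306];a=np.degrees(np.arctan2(v[1],v[0]));f0=np.degrees(np.arctan2(R[1,1],R[0,1]))
print(p,s["contact_force"],s["grip_width"],np.linalg.norm(v),a,"phi",f0)
for d in (8.8,9.6):
    L=2*.0895*np.sin(np.radians(d/2)); mv=a+90+d/2; print(d,"Y",L*np.cos(np.radians(mv-f0)),"Z",L*np.cos(np.radians(mv-f0+90)))
```

```text
[0.4737338  0.38842951 0.12551413] [-0.0852797  -2.46833524  6.54920489] 0.16943350163725845 0.08851966683327177 111.37736070859891 phi 28.65303283878809
8.8 Y -0.013715413110761939 Z -0.0006889544517891396
9.6 Y -0.014964353964105937 Z -0.0006469919233829082
```

>>> jog_arm([
  [0.0005,-0.015,-0.0006,-9.6,0,0,0],
  [0.0005,-0.015,-0.0006,-9.6,0,0,0],
  [0.0005,-0.015,-0.0006,-9.6,0,0,0],
  [0.0005,-0.015,-0.0006,-9.6,0,0,0],
])

```text
time_s: 46.52
position: [0.4309, 0.3515, 0.1253]
ee_rot: [0.967, 1.559, 0.572]
contact_force: [3.6, -2.1, 16.2]
grip_width: 0.168
```

>>> jog_arm([
  [0,-0.015,-0.0006,-9.6,0,0,0],
  [0,-0.015,-0.0006,-9.6,0,0,0],
  [0,-0.015,-0.0006,-9.6,0,0,0],
  [0,-0.015,-0.0006,-9.6,0,0,0],
])

```text
time_s: 47.02
position: [0.4202, 0.2951, 0.1254]
ee_rot: [0.414, 1.557, 0.69]
contact_force: [3.7, 1.9, 12.3]
grip_width: 0.172
```

Run:
```python
from h import *
s,R=st();p=s["position"];v=p[:2]-[.506,.306];a=np.degrees(np.arctan2(v[1],v[0]));f0=np.degrees(np.arctan2(R[1,1],R[0,1]))
print(p,s["contact_force"],s["grip_width"],np.linalg.norm(v),a,"phi",f0,s["joint_pos"][6])
```

```text
[0.42024516 0.29509831 0.125391  ] [ 3.67448816  1.87762446 12.34928698] 0.17200437642051997 0.08644500722166529 -172.75506432719297 phi 105.82740849671785 0.7512608672770033
```

>>> jog_arm([
  [-0.001,-0.015,-0.0006,-9.6,0,0,0],
  [0,-0.012,0,-7,0,0,0],
  [0,0,0,0,0,0,0],
  [0,0,0,0,0,0,0],
])

```text
time_s: 47.52
position: [0.4283, 0.2698, 0.1255]
ee_rot: [0.213, 1.558, 0.773]
contact_force: [2.7, 2.3, 8.3]
grip_width: 0.166
```

```bash
cat > kn.py <<'E'
from h import *
s,R=st();p=s["position"];v=p[:2]-[.506,.306];a=np.degrees(np.arctan2(v[1],v[0]));f0=np.degrees(np.arctan2(R[1,1],R[0,1]))
F=s["contact_force"]; t=np.array([-v[1],v[0]])/np.linalg.norm(v)
print(p,F.round(1),"tang(ccw)",(F[:2]@t).round(1),np.linalg.norm(v).round(4),a%360,"phi",f0,"ccw dir in tool",t@R[:2,1],t@R[:2,2])
E
python3 kn.py
```

```text
[0.42827825 0.26983507 0.12546628] [2.7 2.3 8.3] tang(ccw) -0.9 0.0857 204.95316462079228 phi 122.13174019709719 ccw dir in tool -0.9921576773985507 -0.12491653393818736
```

>>> jog_arm([
  [-0.001,-0.003,0,-2,0,0,0],
  [0,-0.002,0,-1.3,0,0,0],
  [0,0,0,0,0,0,0],
])

```text
time_s: 47.9
position: [0.4294, 0.2675, 0.1256]
ee_rot: [0.458, 1.556, 1.077]
contact_force: [2.6, 7.5, 0.5]
grip_width: 0.167
```

```bash
python3 kn.py
```

```text
[0.42944316 0.26751337 0.12562204] [2.6 7.5 0.5] tang(ccw) -5.6 0.0857 206.68957554951245 phi 125.4750491800964 ccw dir in tool -0.9882454770192977 -0.1526335943485988
```

>>> jog_arm([
  [0,-0.002,0,-1.3,0,0,0],
  [0,0,0,0,0,0,0],
])

```text
time_s: 48.15
position: [0.4295, 0.2675, 0.1257]
ee_rot: [0.586, 1.554, 1.228]
contact_force: [-0.5, 10.5, -0.6]
grip_width: 0.171
```

```bash
python3 kn.py
```

```text
[0.42949333 0.26746295 0.12565019] [-0.5 10.5 -0.6] tang(ccw) -9.6 0.0857 206.73477914082096 phi 126.79727171720997 ccw dir in tool -0.9845750526562496 -0.17457630993565731
```

>>> jog_arm([
  [0,-0.001,0,0,0,0,0],
  [0,0,0,0,0,0,0],
  [0,0,0,0,0,0,0.4],
  [0,0,0,0,0,0,0.4],
])

```text
time_s: 48.65
position: [0.4295, 0.2593, 0.1234]
ee_rot: [0.011, 1.569, 0.651]
contact_force: [0.7, -0.1, -0.4]
grip_width: 0.403
```

>>> jog_arm([
  [-0.04,0,0,0,0,0,0.45],
  [-0.06,0,0,0,0,0,0.45],
  [-0.03,0,-0.06,0,0,0,0.45],
  [0,0,-0.06,0,0,0,0.45],
  [0,0,-0.03,0,0,0,0.45],
])

```text
time_s: 49.28
position: [0.32, 0.1757, 0.2525]
ee_rot: [-2.488, 1.567, -1.849]
contact_force: [0.7, -0.3, -0.3]
grip_width: 0.449
```

Run:
```python
from h import *
s,R=st(); print(s["position"],R[:,2],s["joint_pos"])
c=cap("top"); crop(c,130,140,290,290,5,"t31.png")
crop(cap("side"),210,155,350,305,4,"s31.png")
```

```text
[0.32004396 0.17566984 0.25247796] [ 0.80286382  0.59615474 -0.00303364] [ 0.69161115 -0.2299645  -1.12872018  2.12892526 -0.22711284  1.12521819
  1.8825901 ]
```

View pics/t31.png

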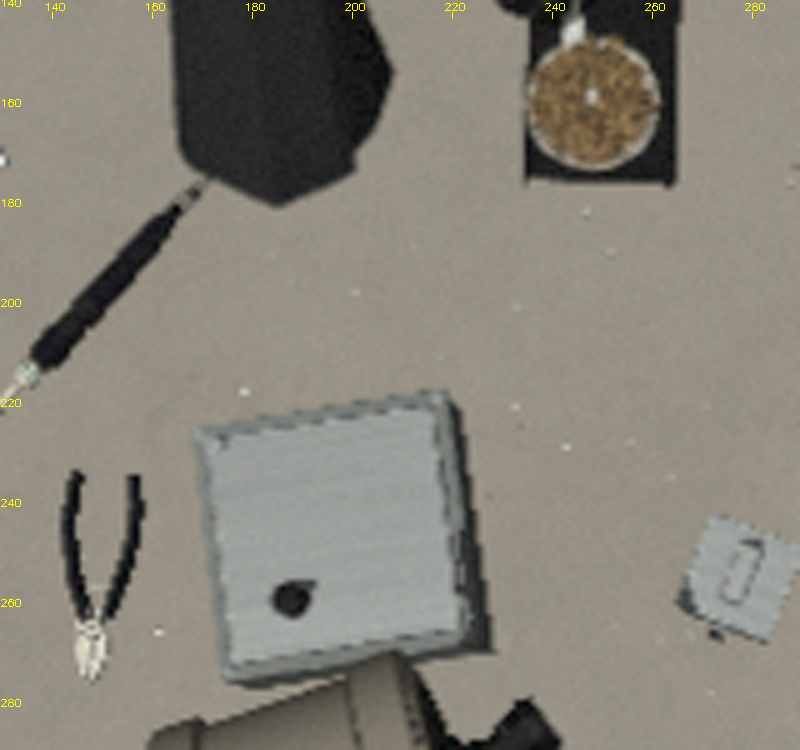

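View pics/s31.png

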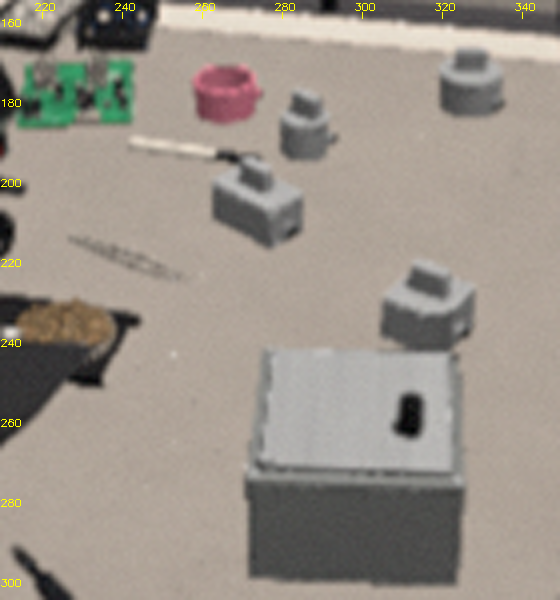

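Run:
```python
from fit import *
c=cap("top"); d=cap("side")
T=[cv2.resize(c["frame"][v-20:v+20,u-20:u+20,::-1],None,fx=4.8,fy=4.8,interpolation=cv2.INTER_CUBIC) for u,v in ((278,256),(322,195),(371,200),(417,251))]
S=[cv2.resize(d["frame"][v-20:v+20,u-20:u+20,::-1],None,fx=4.8,fy=4.8,interpolation=cv2.INTER_CUBIC) for u,v in ((316,230),(273,205),(286,188),(327,178))]
cv2.imwrite("pics/fin.png",np.vstack([np.hstack(T),np.hstack(S)]))
for k,xy,y in (("square",(.444,.044),-22),("oblong",(.604,-.0766),-32),("small",(.59,-.205),0),("large",(.456,-.322),0)):
    print(k,*fit(c,k,xy,.040,np.radians(y)))
```

```text
square [0.44395642 0.04313428] -21.81209061155133 0.0006860856499332776 135
oblong [ 0.60423199 -0.07702289] -31.906757935665755 0.0006777150218735605 146
small [ 0.58934243 -0.20436598] 0.0 0.0006346243713400884 87
large [ 0.45597633 -0.32167099] 0.0 0.0006439076844126833 121
```

View pics/fin.png

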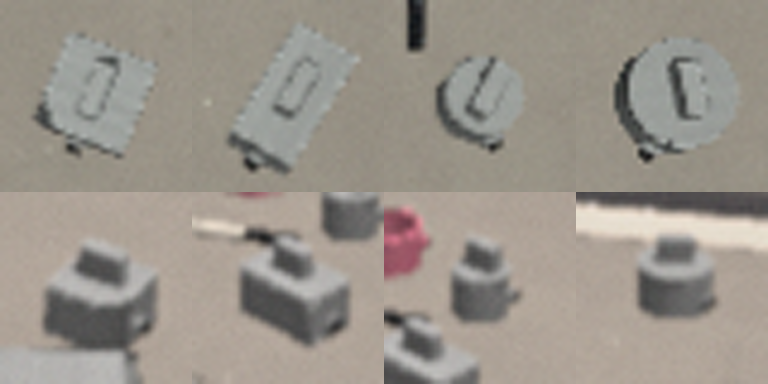

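Run:
```python
from h import *
c=cap("top"); a=np.load("top0.npy").astype(int); b=c["frame"].astype(int)
for n,(x0,y0,x1,y1) in dict(marker=(350,140,366,190),tweezers=(284,140,308,182),cutter=(140,230,160,275),decoy=(378,152,408,185)).items():
    print(n,np.abs(a-b)[y0:y1,x0:x1].max(2).mean().round(1),(np.abs(a-b)[y0:y1,x0:x1].max(2)>30).sum())
s,_=st(); print(s["time_s"],s["contact_force"].round(1))
print(r.sign_off())
```

```text
marker 2.6 0
tweezers 2.5 0
cutter 2.9 0
decoy 2.6 0
49.525 [ 0.6 -0.2 -0.5]
the job is handed in; nothing more can be done
None
```

The job is done and handed in at about 49.5 s. I swung the cover open and put the three caps present (square, oblong and small) through the port. Each housing then got its own lid, and I swung the cover back against its stop.

**Last checks, all passed:**
- **Lids:** each lid went down to about 30 mm above its bench height, which is the seated height. In both views each flange sits flush on its own housing. The front corner of the square lid was in the arm's shadow in the last pictures; it looked flush in the earlier ones.
- **Cover:** it stopped moving while the push rose to about 10 N, and the top view shows the plate parallel to the box.
- **Caps:** I saw all three inside the box before closing it. The small cap leans against the right-hand wall, below the rim.
- **Bystanders:** the marker, cutter, tweezers and the pink look-alike housing match the first picture, with no pixel change over the threshold.

**Did not match at first:**
- **Cover start angle:** my early estimate put the cover about 0.06 rad open. The stop was about 3 mm from where I first gripped the knob, so it really did start slightly open.
- **Large lid:** it was knocked about 3 cm aside partway through, so I measured its position again before gripping it.
- **Camera offset:** the camera and arm disagreed by about 1 mm sideways; every lid still went in without force.

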